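# Weigh two potatoes on the hanging scale

### The job

Weigh the two big potatoes together: put both in the steel weighing pan, hang the pan by its handle on the hook of the hanging scale, letting the spring take the weight gently rather than dropping it on, and leave it hanging free and still so that the dial can be read. Leave the onion, the jar, the bottle and the mug where they are.

Things in the scene. Friction and masses are not known exactly. Their poses are not given: they have to be found in the camera images.
- potato_a: One of the two big brown potatoes, a flattened egg shape 100 mm long (its x), 62 mm wide (its y), 48 mm thick (its z), about 0.18 kg. Origin at the centre of its underside as it lies; its middle is 24 mm above. It lies flat on the table at any yaw.
- potato_b: The other big potato, same size, weight and axes.
- pan: Loose stainless weighing pan, 265 mm (its x) by 162 mm (its y) by 65 mm high outside, a 12 mm flange beyond that, walls and floor 4 mm, 0.40 kg. Origin at the centre of its underside, z up. A rigid handle of 8 mm round bar (see pan_eye) is welded on and crosses it in its y-z plane, at x = 0; the open halves either side of it are 125 mm by 154 mm inside.
- pan_eye (a point): Middle of the underside of the handle's arch, 185 mm above the pan's underside; axes as the pan. The bar rises from y = +-85 mm, slopes in from 85 to 138 mm height to a stirrup with two upright legs at y = +-25 mm (58 mm over the outsides) from 138 to 178 mm height, and closes in the arch, top at 193 mm. Nothing crosses the opening.
- hook_seat (a point): Lowest point of the inside of the scale's hook, 285 mm above the table at rest. Its x axis is level and points from the hook's mouth to its back: it opens towards -x, roughly to the robot. 8 mm bar bent in its x-z plane, 26 mm wide inside; the point in front stands 26 mm above the seat; the back returns to the centre line 102 to 122 mm above it, whence a rod runs up to the case.
- hook (a joint): How far the hook is pulled down, m: 0 at rest, at most 0.08. It only slides straight down, with no swing or turn, on a damped spring of 200 N/m (5 mm per newton; 33 to 40 mm for the pan with both potatoes), and settles about a second after it is let go.
- scale: Fixed counter stand with the hanging dial scale. Origin on the table under the hook's seat, axes as the hook. Base plate 12 mm thick, x +-90 mm, y -90 to 175 mm; upright 26 mm tube at x = 30, y = 145 mm (foot 52 mm wide), bent over at 705 mm. Round dial case (160 mm across, 56 mm thick, facing -x) over the hook from 453 to 613 mm height, a 22 mm neck below it down to 435 mm.
- onion: Bystander: a round onion with a tip, 78 mm in diameter, 76 mm high. Origin under its centre.
- jar: Bystander: a squat glass jar, 68 mm in diameter, 82 mm high. Origin under its centre.
- bottle: Bystander: a tall glass oil bottle, 68 mm in diameter, 250 mm high. Origin under its centre.
- mug: Bystander: a white mug, 80 mm in diameter, 90 mm high, with a handle. Origin under its centre.

How it is judged:
By the outcome, as a careful person would: the job done as asked, in the order asked, and still so for the second after the job is handed in, with the robot touching nothing.
It also fails if it takes over 72 s, if anything falls off the work surface, if the arm or the gripper's body presses on something with over 40 N, if the wrist force passes 120 N, or if a joint passes its speed limit or range.

### The arm

A 7-joint arm with a two-finger parallel gripper is mounted at the origin on the work surface. World frame = base frame: x ahead of the robot, y to its left, z up, the work surface at z = 0. Lengths are in m, angles in degrees, forces in N, time in s.
With the tool pointing down it reaches from about 0.425 to 0.875 m from the base axis. Payload 4.7 kg.
Tool frame: the origin (TCP) lies at the very end of the fingers, on their centre line; the grasp point (between the pads) lies 19 mm behind it; z points along the fingers, y is the direction in which the jaws open and shut (so a half turn about z gives the same grasp; the last joint's range is limited). The gripper opens to 87 mm and grips with 3 to 60 N. Pads are 19 mm wide; open, the fingers measure 117 mm over their backs; the gripper's body (75 mm by 190 mm) begins 51 mm behind the grasp point.
Start: joints at [-70.755, 18.392, -4.016, 83.108, 1.295, 78.541, -3.26], TCP at [0.206, 0.617, 0.223] pointing down, gripper open.
Joint ranges: [-163.93, 163.93], [-17.29, 119.83], [-79.2, 71.16], [3.27, 140.29], [-89.18, 269.18], [5.43, 117.66], [-154.24, 154.24]. Speed limits (degrees/s): [147.25, 147.25, 180, 180, 180, 180, 180].

### API

Orientations are given as [roll, pitch, yaw] about the fixed x, y, z axes, in that order (R = Rz(yaw) Ry(pitch) Rx(roll)).
In Python, from cell import monitor, read_camera, camera_info, env, look_for gives the robot as it stands.
- The arm moves only by the tool servo_tool, never from a script. Its argument "commands" is one flat list of numbers, 6 for each row, row after row: the shift along the tool's x, y, z in mm, then the turn, a rotation vector about the tool's x, y, z in degrees. A call has 1 to 10 rows; each row shifts and turns the commanded pose from where the row before left it, along the tool's axes as they then stand; what a row does not reach is not made up. A row lasts 1/10 s, in which the tool goes at most 50 mm and 8.59 degrees, less where a joint would pass 70% of its speed; a pose out of reach is approached as far as the arm can. A call is refused whole if a number of a shift passes 50 or a number of a turn 8.59, either way. A call with a gripper value outside its range is refused whole. "jaw" is the finger opening in mm, from 0 to 87, set as the call begins (left out, the last holds). The fingers move at their own pace and stop on an object; "newtons" is the grip in N (left out, the last holds). Time passes only in rows, so rows that do not move let the fingers close. It gives the time, the measured TCP pose, the force and the opening at its end, in the units of the state.
- monitor.get_obs(): the state, without advancing time (a new reading comes with each control period).
- read_camera(name): name is "scene" or "top"; returns (picture, depth): 420x560x3 uint8, red, green, blue; 420x560 float32, m along the optical axis (not along the pixel's ray), 0 where there is no reading.
- camera_info(name): a dict with "camera_matrix" (3x3 intrinsics, pixels), "R" (3x3) and "t" (3): a world point X has camera coordinates R X + t. Camera axes: x right, y down, z forward; pixel columns grow to the right and rows downward; lengths in m; the calibration is good to about 2 mm. A picture is of the moment at which its call begins. camera_info takes no time and is no camera call.
- env.sign_off(): hands the job in, once; it reports no verdict.
Trained networks look in the newest picture that a camera, given by its name, has taken for a name from the list of things; names that differ only in an ending like _2 or _b are one class to them, and where a whole thing is asked for, a point or a joint stands for the part that bears it (a point fixed in the world has none). Each returns a list of dicts, best first, with "conf" (0 to 1); they miss things now and then, are a little off and sometimes report something else, mostly with a low value. They report only what shows in the picture. A call takes as long as a camera call.
- look_for(camera, label): "box" ([left, top, width, height] in pixels, round what is visible of it).
The state is a dict: "time_s": time; "qpos": joint angles; "joint_velocities": joint speeds; "effort": joint torques, N m; "tool_pos": TCP position; "tool_rot": TCP orientation; "force": force on the tool from outside, world axes, zero at the start; "wrist_torque": the same for the moment, N m; "grip_width": finger opening in m.
Only numpy, scipy, OpenCV 4.12 (cv2) and the standard library are available. Lean on these libraries where they do the work, as an engineer would, in place of code of your own. Each camera call takes 0.05 s, during which the arm holds its last target.

## Working session

There is one attempt and no reset: what is moved stays moved. The work goes in short steps, Python scripts to look and compute and a tool call to move; the robot and the scene stay as the last step left them, time stands still between calls to the robot, and variables do not carry over. Pictures are saved under pics/ and viewed, and the job is handed in when it is done.

Besides the shell and the picture viewer there is one more tool, called after "Request:" in YAML: its name, and indented under it one key for each argument. servo_tool: Moves the arm, as the interface text tells. Its arguments: {"type":"object","properties":{"commands":{"type":"array","items":{"type":"number"}},"jaw":{"type":"number"},"newtons":{"type":"number"}},"required":["commands"]}

```bash
mkdir -p pics; ls
cat > h.py <<'E'
import numpy as np, cv2
from cell import monitor, read_camera, camera_info, env, look_for
def snap(name,fn):
    im,d=read_camera(name); cv2.imwrite('pics/'+fn,cv2.cvtColor(im,cv2.COLOR_RGB2BGR)); np.savez('pics/'+fn[:-4]+'.npz',im=im,d=d); return im,d
def pts(name,d):
    c=camera_info(name);K=np.array(c['camera_matrix']);R=np.array(c['R']);t=np.array(c['t'])
    v,u=np.mgrid[:d.shape[0],:d.shape[1]]
    P=np.stack([(u-K[0,2])/K[0,0]*d,(v-K[1,2])/K[1,1]*d,d],-1)
    return (P-t)@R
def proj(name,X):
    c=camera_info(name);K=np.array(c['camera_matrix']);p=K@(np.array(c['R'])@np.array(X)+np.array(c['t']));return p[:2]/p[2]
E
python3 - <<'E'
from h import *
for n in('scene','top'):
    snap(n,n+'0.png')
    c=camera_info(n);print(n,-np.array(c['R']).T@np.array(c['t']),np.array(c['R'])[2])
    for l in('potato_a','pan','pan_eye','hook_seat','scale','hook','onion','jar','bottle','mug'):
        try: print(l,[(np.round(r['box']),round(r['conf'],2)) for r in look_for(n,l)])
        except Exception as e: print(l,e)
print(monitor.get_obs())
E
```

```text
pics
scene [1.26432496 0.5423185  1.15810375] [-0.52575476 -0.42955514 -0.73420999]
potato_a [(array([318., 239.,  31.,  18.]), 0.97), (array([284., 263.,  38.,  22.]), 0.76)]
pan [(array([169., 145., 102.,  72.]), 0.73)]
pan_eye [(array([167., 143., 104.,  74.]), 0.87)]
hook_seat [(array([401., 187.,  25.,  55.]), 0.87)]
scale [(array([342.,  60., 191., 287.]), 0.73)]
hook [(array([404., 191.,  18.,  50.]), 0.67)]
onion [(array([251., 231.,  26.,  27.]), 0.93)]
jar [(array([280., 193.,  21.,  36.]), 0.87)]
bottle [(array([230., 240.,  26.,  73.]), 0.57), (array([284., 265.,  37.,  23.]), 0.4)]
mug [(array([269., 298.,  45.,  48.]), 0.8)]
top [ 0.35166799 -0.02282342  1.28393207] [ 0.19581702  0.00446373 -0.98063029]
potato_a [(array([228., 248.,  28.,  42.]), 0.82), (array([234., 207.,  29.,  28.]), 0.74)]
pan [(array([330., 204., 125., 104.]), 0.77)]
pan_eye [(array([327., 200., 128., 112.]), 0.67)]
hook_seat [(array([122., 223.,  22.,  13.]), 0.63)]
scale [(array([  0., 161., 210., 154.]), 0.66), (array([202., 146.,  37.,  37.]), 0.37)]
hook [(array([122., 220.,  22.,  13.]), 0.46
[... 263 characters left out ...]
), 0.7)]
{'time_s': 1.1, 'qpos': array([-70.75463698,  18.39273352,  -4.01571173,  83.10768073,
         1.29493397,  78.54393508,  -3.25939357]), 'joint_velocities': array([-0.02490307, -0.02254357,  0.01574468,  0.00028659,  0.03642678,
       -0.0714068 ,  0.03781164]), 'effort': array([ 3.80129882e-05, -4.91102207e+01, -4.02906658e-01, -3.12785232e+01,
       -6.35229098e-02,  3.34093510e-02,  1.97437851e-05]), 'tool_pos': array([0.20560792, 0.61662399, 0.22257615]), 'tool_rot': array([1.79999217e+02, 2.95594021e-03, 1.61563661e+02]), 'force': array([ 0.14111781,  0.22701359, -0.18644386]), 'wrist_torque': array([ 0.00970234,  0.00839326, -0.0065757 ]), 'grip_width': 0.08692973646910046}
```

View images.

View pics/scene0.png

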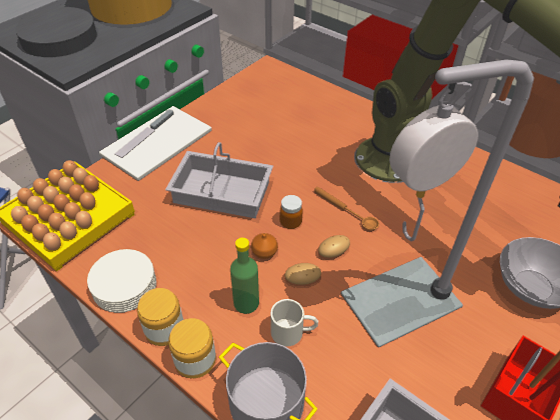

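View pics/top0.png

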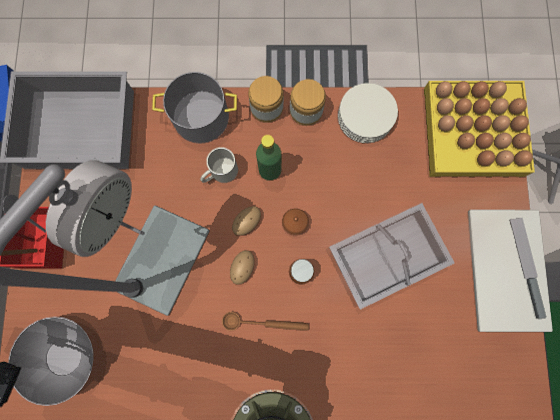

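Run:
```python
from h import *
for n in('scene','top'):
    z=np.load(f'pics/{n}0.npz');d=z['d'];P=pts(n,d)
    ok=d>0
    W=P[ok]
    C=z['im'][ok]
    # table height check
    m=(abs(W[:,0]-0.6)<.35)&(abs(W[:,1])<.3)&(abs(W[:,2])<.02)
    print(n,'table z med',np.median(W[m][:,2]))
    boxes={'scene':{'pA':(318,239,31,18),'pB':(284,263,38,22),'onion':(251,231,26,27),'jar':(280,193,21,36),'bottle':(230,240,26,73),'mug':(269,298,45,48)},
     'top':{'pA':(234,207,29,28),'pB':(228,248,28,42),'onion':(284,208,26,25),'jar':(291,259,23,26),'bottle':(255,136,27,46),'mug':(200,145,39,36)}}[n]
    for k,(x,y,w,h) in boxes.items():
        Q=P[y-3:y+h+3,x-3:x+w+3].reshape(-1,3); Q=Q[(Q[:,2]>.012)&(Q[:,2]<.3)]
        r=cv2.minAreaRect(Q[:,:2].astype(np.float32)*1000)
        print(k,len(Q),'mean',Q.mean(0).round(3),'max z',Q[:,2].max().round(3),'rect',np.round(r[0]),np.round(r[1]),round(r[2],1))
# pan flange top ~0.065
    Q=W[(W[:,1]<-.05)&(W[:,1]>-.5)&(W[:,0]>.35)&(W[:,0]<.8)&(W[:,2]>.058)&(W[:,2]<.072)]
    r=cv2.minAreaRect(Q[:,:2].astype(np.float32)*1000); print('flange',len(Q),r)
    Q=W[(W[:,1]<-.05)&(W[:,1]>-.5)&(W[:,0]>.35)&(W[:,0]<.8)&(W[:,2]>.17)&(W[:,2]<.22)]
    print('arch',len(Q),Q.mean(0),Q.max(0),Q.min(0))
    H=W[(W[:,1]>.1)&(W[:,1]<.5)&(W[:,0]>.3)&(W[:,0]<.8)&(W[:,2]>.27)&(W[:,2]<.42)]
    print('hook',len(H)); print(H[np.argsort(H[:,2])][::max(1,len(H)//40)].round(3))
    B=W[(W[:,1]>.0)&(W[:,1]<.6)&(W[:,0]>.3)&(W[:,0]<.9)&(W[:,2]>.008)&(W[:,2]<.016)]
    print('base',cv2.minAreaRect(B[:,:2].astype(np.float32)*1000))
```

```text
scene table z med 0.0011212779813452034
pA 515 mean [0.457 0.089 0.037] max z 0.051 rect [451.  88.] [60. 90.] 41.6
pB 617 mean [0.585 0.079 0.036] max z 0.053 rect [581.  76.] [57. 98.] 42.8
onion 572 mean [ 0.592 -0.052  0.055] max z 0.251 rect [643. -41.] [205.  72.] 17.9
jar 626 mean [ 0.445 -0.073  0.06 ] max z 0.089 rect [437. -79.] [66. 65.] 5.7
bottle 1727 mean [0.737 0.015 0.128] max z 0.256 rect [671. -30.] [220.  67.] 31.6
mug 1371 mean [0.74  0.151 0.061] max z 0.125 rect [765. 157.] [148. 102.] 3.2
flange 1355 ((533.864501953125, -296.9665832519531), (323.3052062988281, 534.9757080078125), 26.740745544433594)
arch 53 [ 0.48251866 -0.32016002  0.18521218] [ 0.50343596 -0.30945796  0.19455242] [ 0.45123142 -0.33466327  0.17045623]
hook 919
[[0.392 0.398 0.27 ]
 [0.4   0.378 0.276]
 [0.395 0.395 0.281]
 [0.399 0.385 0.284]
 [0.506 0.287 0.286]
 [0.398 0.388 0.289]
 [0.401 0.38  0.292]
 [0.395 0.374 0.296]
 [0.397 0.384 0.299]
 [0.501 0.281 0.302]
 [0.396 0.389 0.305]
 [0.395 0.397 0.309]
 [0.515 0.318 0.311]
 [0.395 0.392 0.315]
 [0.398 0.395 0.32 ]
 [0.399 0.38  0.324]
 [0
[... 1728 characters left out ...]
9 0.318]
 [0.382 0.374 0.321]
 [0.396 0.378 0.325]
 [0.394 0.376 0.328]
 [0.375 0.38  0.332]
 [0.513 0.31  0.335]
 [0.512 0.311 0.339]
 [0.394 0.375 0.341]
 [0.511 0.311 0.344]
 [0.379 0.375 0.349]
 [0.389 0.374 0.352]
 [0.379 0.376 0.356]
 [0.381 0.374 0.36 ]
 [0.379 0.376 0.365]
 [0.396 0.378 0.369]
 [0.38  0.373 0.372]
 [0.398 0.381 0.377]
 [0.392 0.375 0.38 ]
 [0.384 0.374 0.385]
 [0.39  0.373 0.388]
 [0.378 0.376 0.392]
 [0.378 0.378 0.397]
 [0.374 0.382 0.399]
 [0.376 0.379 0.403]
 [0.374 0.383 0.406]
 [0.373 0.385 0.409]
 [0.379 0.375 0.413]
 [0.383 0.373 0.416]
 [0.398 0.381 0.419]]
base ((601.221435546875, 300.3629150390625), (598.8695068359375, 597.506103515625), 89.94950866699219)
```

Run:
```python
from h import *
A=[]
src=[]
for n in('scene','top'):
    z=np.load(f'pics/{n}0.npz');d=z['d'];P=pts(n,d);W=P[d>0]-[0,0,.0012];A.append(W)
def loc(W,c,yaw):
    a=np.deg2rad(yaw);e=W[:,:2]-c;return np.c_[e@[np.cos(a),np.sin(a)],e@[-np.sin(a),np.cos(a)],W[:,2]]
both=np.vstack(A)
for W,n in zip(A+[both],('scene','top','both')):
    L=loc(W,np.array([.475,-.322]),-63)
    Q=W[(abs(L[:,0])<.165)&(abs(L[:,1])<.115)&(L[:,2]>.055)&(L[:,2]<.072)]
    # robust: percentiles in rotated frame
    r=cv2.minAreaRect(Q[:,:2].astype(np.float32)*1000);print(n,'flange',len(Q),np.round(r[0],1),np.round(r[1],1),round(r[2],1),Q[:,2].mean())
    Q=W[(abs(L[:,0])<.03)&(abs(L[:,1])<.12)&(L[:,2]>.1)&(L[:,2]<.21)]
    vx=cv2.fitLine(Q[:,:2].astype(np.float32),cv2.DIST_HUBER,0,.001,.001).ravel();print('handle dir',np.rad2deg(np.arctan2(vx[1],vx[0])),vx[2:],'maxz',Q[:,2].max())
    Lq=L[(abs(L[:,0])<.03)&(abs(L[:,1])<.12)&(L[:,2]>.145)&(L[:,2]<.21)];print('stirrup loc range',Lq.min(0),Lq.max(0))
    for c in([.448,.086],[.578,.075]):
        m=(np.hypot(*(W[:,:2]-c).T)<.075)&(W[:,2]>.008)&(W[:,2]<.06);Q=W[m]
        r=cv2.minAreaRect(Q[:,:2].astype(np.float32)*1000);print(' potato',len(Q),np.round(r[0],1),np.round(r[1],1),round(r[2],1))
        Q=W[(np.hypot(*(W[:,:2]-c).T)<.075)&(W[:,2]>.022)&(W[:,2]<.06)]
        r=cv2.minAreaRect(Q[:,:2].astype(np.float32)*1000);print('   >22',len(Q),np.round(r[0],1),np.round(r[1],1),round(r[2],1))
    # hook
    H=W[(np.hypot(W[:,0]-.508,W[:,1]-.3)<.04)&(W[:,2]>.27)&(W[:,2]<.43)]
    v=cv2.fitLine(H[:,:2].astype(np.float32),cv2.DIST_HUBER,0,.001,.001).ravel();print('hook dir',np.rad2deg(np.arctan2(v[1],v[0])),v[2:],H[:,2].min())
    up=W[(np.hypot(W[:,0]-.387,W[:,1]-.387)<.03)&(W[:,2]>.1)&(W[:,2]<.4)]
    from scipy.optimize import least_squares
    s=least_squares(lambda p:np.hypot(up[:,0]-p[0],up[:,1]-p[1])-.013,[.387,.387],loss='soft_l1',f_scale=.002).x;print('upright',s)
    D=W[(np.hypot(W[:,0]-.508,W[:,1]-.3)<.12)&(W[:,2]>.455)&(W[:,2]<.615)]
    r=cv2.minAreaRect(D[:,:2].astype(np.float32)*1000);print('dial',np.round(r[0],1),np.round(r[1],1),round(r[2],1))
    B=W[(np.hypot(W[:,0]-.47,W[:,1]-.3)<.2)&(W[:,2]>.007)&(W[:,2]<.017)]
    r=cv2.minAreaRect(B[:,:2].astype(np.float32)*1000);print('base',np.round(r[0],1),np.round(r[1],1),round(r[2],1))
    for l,c in (('onion',[.57,-.064]),('jar',[.432,-.08]),('bottle',[.73,.008]),('mug',[.74,.155])):
        q=W[(np.hypot(*(W[:,:2]-c).T)<.055)&(W[:,2]>.02)&(W[:,2]<.3)];r=cv2.minAreaRect(q[:,:2].astype(np.float32)*1000);print(l,np.round(r[0],1),np.round(r[1],1))
```

```text
scene flange 1244 [ 476.6 -324.7] [193.6 291.1] 25.8 0.06404082545013683
handle dir 24.52044 [ 0.48718005 -0.31763262] maxz 0.1933524165229213
stirrup loc range [-0.00301918 -0.02765892  0.14547175] [0.00745916 0.03361938 0.19335242]
 potato 525 [449.4  85.9] [60.  94.4] 73.4
   >22 483 [449.4  85.9] [60.  94.4] 73.4
 potato 619 [581.3  76.4] [56.5 98.2] 42.8
   >22 568 [581.3  76.4] [56.5 98.2] 42.8
hook dir 67.07891 [0.51267177 0.30527195] 0.2791024776754743
upright [0.38691904 0.38519612]
dial [509.5 300.6] [ 58.3 160.6] 64.9
base [448.9 280.4] [301.5 293.8] 56.6
onion [578.5 -62.7] [69.6 72.1]
jar [437.  -78.9] [65.7 65.5]
bottle [741.6  16.4] [52.1 67.5]
mug [735.1 149.6] [81.7 90.4]
top flange 1880 [ 474.7 -323.9] [184.2 288.2] 25.3 0.06479734553484286
handle dir 24.749552 [ 0.47542515 -0.32150984] maxz 0.19717731016891876
stirrup loc range [-0.00346377 -0.02920983  0.14508116] [0.00552009 0.02705441 0.19717731]
 potato 621 [443.9  83.9] [60.2 98. ] 66.2
   >22 609 [443.2  84. ] [60.  96.2] 63.5
 potato 587 [571.8  82.6] [ 70.5 109.6] 17.6
   >22 581 [575.9  74.4] [59.6 98.7] 4
[... 302 characters left out ...]
 flange 3124 [ 476.5 -324.5] [193.6 291.6] 25.8 0.06449609361890998
handle dir 24.787579 [ 0.47774047 -0.3214069 ] maxz 0.19717731016891876
stirrup loc range [-0.00346377 -0.02920983  0.14508116] [0.00745916 0.03361938 0.19717731]
 potato 1146 [445.3  84.9] [63.7 99.2] 62.4
   >22 1092 [445.3  84.6] [63.6 98.2] 59.7
 potato 1206 [574.2  81.7] [ 73.5 108.5] 21.1
   >22 1149 [578.  75.] [ 63.2 101. ] 47.6
hook dir 64.79237 [0.51043504 0.30228418] 0.2791024776754743
upright [0.38667896 0.38567506]
dial [506.5 296.6] [ 66.6 162.8] 65.9
base [462.5 280.5] [338.2 369.6] 44.4
onion [574.  -63.4] [78.5 74.3]
jar [433.3 -79. ] [66.3 71.9]
bottle [733.5   9.2] [72.8 67.3]
mug [729.5 144.4] [82.  90.5]
```

Run:
```python
from h import *
A=[]
for n in('scene','top'):
    z=np.load(f'pics/{n}0.npz');d=z['d'];P=pts(n,d);A.append(P[d>0]-[0,0,.0012])
W=np.vstack(A)
print('cols y: ',[round(y,2) for y in np.arange(.8,-.1,-.05)])
for x in np.arange(.65,.0,-.05):
    r=[]
    for y in np.arange(.8,-.1,-.05):
        m=(abs(W[:,0]-x)<.025)&(abs(W[:,1]-y)<.025)
        r.append(int(1000*W[m][:,2].max()) if m.any() else -1)
    print(round(x,2),r)
```

```text
cols y:  [np.float64(0.8), np.float64(0.75), np.float64(0.7), np.float64(0.65), np.float64(0.6), np.float64(0.55), np.float64(0.5), np.float64(0.45), np.float64(0.4), np.float64(0.35), np.float64(0.3), np.float64(0.25), np.float64(0.2), np.float64(0.15), np.float64(0.1), np.float64(0.05), np.float64(-0.0), np.float64(-0.05)]
0.65 [-1, 5, -2, 9, 5, 5, 5, 5, 7, 10, 7, 8, 7, 9, 5, 7, 6, 9]
0.6 [-1, -1, 103, 254, 238, 8, 5, 4, 7, 18, 579, 565, 8, 8, 48, 51, 7, 78]
0.55 [-1, 0, 175, 255, 237, 4, 6, 5, 16, 18, 704, 694, 19, 6, 50, 47, 7, 80]
0.5 [-1, 4, 147, 156, 104, 5, 7, 8, 18, 703, 705, 696, 17, 7, 44, 41, 7, 10]
0.45 [-1, 1, 142, 169, 103, 7, 8, 16, 686, 705, 706, 19, 14, 6, 50, 50, 7, 86]
0.4 [-1, 5, 5, 4, 6, 4, 5, 17, 694, 700, 537, 17, 6, 6, 46, 41, 7, 86]
0.35 [-1, 4, 8, 5, 5, 7, 6, 8, 629, 44, 18, 15, 8, 7, 6, 6, 6, 5]
0.3 [-1, 5, 4, 77, 80, 80, 78, 6, 6, 8, 17, 6, 6, 19, 19, 16, 23, 27]
0.25 [-1, 4, 6, 79, 43, 315, 80, 79, 9, 6, 8, 6, 7, 7, 15, 8, 5, 6]
0.2 [-1, 5, 76, 77, 16, 339, 338, 78, 645, 666, 7, 6, 5, 5, 5, 6, 8, 7]
0.15 [-1, -1, -1, 76, 41, 336, 80, 77, 610, 692, 690, 679, 659, 6, 6, 6, 8, 6]
0.1 [-1, -1, 5, 76, 77, 78, 79, 5, 6, 8, 9, 632, 646, 631, 620, 598, 480, 42]
0.05 [-1, 1, 6, 6, 6, 5, 5, 6, 6, 6, 5, 6, 6, 616, 525, 584, 497, 361]
```

```bash
cat >> h.py <<'E'
from scipy.spatial.transform import Rotation as Ro
def cur():
    o=monitor.get_obs(); return np.array(o['tool_pos']),Ro.from_euler('xyz',o['tool_rot'],degrees=True)
def down(psi): return Ro.from_euler('xyz',[180,0,psi],degrees=True)
def tilt(psi,theta): # theta below horizontal; heading psi+180
    return down(psi)*Ro.from_euler('y',-(90-theta),degrees=True)
def seg(p0,r0,p1,r1,step=45,ang=8.2,n=None):
    p0=np.array(p0);p1=np.array(p1)
    rv=(r0.inv()*r1).as_rotvec(degrees=True)
    N=n or int(max(1,np.ceil(np.linalg.norm(p1-p0)/.001/step),np.ceil(np.abs(rv).max()/ang)))
    out=[]
    p,r=p0,r0
    for i in range(1,N+1):
        tp=p0+(p1-p0)*i/N; tr=r0*Ro.from_rotvec(rv*i/N,degrees=True)
        row=np.r_[np.round(r.inv().apply(tp-p)*1000,1),np.round((r.inv()*tr).as_rotvec(degrees=True),1)]
        out.append(row); p=p+r.apply(row[:3]/1000); r=r*Ro.from_rotvec(row[3:],degrees=True)
    return out,p,r
def plan(way,start=None,**k):
    p,r=start or cur(); rows=[]
    for w in way:
        o,p,r=seg(p,r,w[0],w[1],**{**k,**(w[2] if len(w)>2 else {})}); rows+=o
    for i in range(0,len(rows),10): print(i,','.join(f'{v:g}' for q in rows[i:i+10] for v in (q+0.0)))
    print('end',p.round(4),r.as_euler('xyz',degrees=True).round(1))
def log():
    o=monitor.get_obs();open('log.txt','a').write(repr([list(o['qpos']),list(o['tool_pos']),list(o['tool_rot'])])+'\n');print(round(o['time_s'],2),'q',o['qpos'].round(1),'p',o['tool_pos'].round(4),'r',o['tool_rot'].round(1),'F',o['force'].round(1),'w',round(o['grip_width'],4))
E
python3 - <<'E'
from h import *
log()
a=np.deg2rad
P=lambda az,r,z:[r*np.cos(a(az)),r*np.sin(a(az)),z]
plan([(P(71.5,.44,.223),down(238)),(P(45,.44,.2),down(215)),(P(20,.44,.18),down(178)),([.446,.085,.12],down(154))])
E
```

```text
1.1 q [-70.8  18.4  -4.   83.1   1.3  78.5  -3.3] p [0.2056 0.6166 0.2226] r [180.    0.  161.6] F [ 0.1  0.2 -0.2] w 0.0869
0 0,-21,0,0,0,-7.6,2.7,-20.8,-0.1,0,0,-7.7,5.5,-20.3,0,0,0,-7.6,8.1,-19.4,-0.1,0,0,-7.7,10.7,-18.1,0,0,0,-7.6,12.9,-16.5,-0.1,0,0,-7.7,15.1,-14.6,0,0,0,-7.6,16.8,-12.6,0,0,0,-7.6,18.4,-10.1,-0.1,0,0,-7.7,19.6,-7.7,0,0,0,-7.6
10 -0.2,-40.3,4.6,0,0,4.6,-3.5,-40.2,4.6,0,0,4.6,-6.6,-39.8,4.6,0,0,4.6,-9.8,-39.1,4.6,0,0,4.6,-13,-38.2,4.6,0,0,4.6,1.6,-38.1,4,0,0,7.4,-3.2,-37.9,4,0,0,7.4,-8.2,-37.2,4,0,0,7.4,-12.8,-35.9,4,0,0,7.4,-17.4,-33.9,4,0,0,7.4
20 -11.6,-21.4,20,0,0,8,-14.5,-19.6,20,0,0,8,-17.1,-17.4,20,0,0,8
end [0.446 0.085 0.12 ] [180.   0. 154.]
```

Request:
servo_tool:
  commands: [0,-21,0,0,0,-7.6,2.7,-20.8,-0.1,0,0,-7.7,5.5,-20.3,0,0,0,-7.6,8.1,-19.4,-0.1,0,0,-7.7,10.7,-18.1,0,0,0,-7.6,12.9,-16.5,-0.1,0,0,-7.7,15.1,-14.6,0,0,0,-7.6,16.8,-12.6,0,0,0,-7.6,18.4,-10.1,-0.1,0,0,-7.7,19.6,-7.7,0,0,0,-7.6]

```text
time_s: 2.1
tool_pos: [0.1393, 0.4165, 0.2231]
tool_rot: [180.0, 0.0, -121.7]
force: [-0.3, -0.2, -0.2]
grip_width: 0.087
```

```bash
python3 -c "
from h import *
log()"
```

```text
2.1 q [-65.4  -7.1  -8.7 110.8  -1.1  76.2  74.4] p [0.1393 0.4165 0.2231] r [ 180.     0.  -121.7] F [-0.3 -0.2 -0.2] w 0.087
```

Request:
servo_tool:
  commands: [-0.2,-40.3,4.6,0,0,4.6,-3.5,-40.2,4.6,0,0,4.6,-6.6,-39.8,4.6,0,0,4.6,-9.8,-39.1,4.6,0,0,4.6,-13,-38.2,4.6,0,0,4.6,1.6,-38.1,4,0,0,7.4,-3.2,-37.9,4,0,0,7.4,-8.2,-37.2,4,0,0,7.4,-12.8,-35.9,4,0,0,7.4,-17.4,-33.9,4,0,0,7.4]

```text
time_s: 3.1
tool_pos: [0.4141, 0.1492, 0.1802]
tool_rot: [180.0, 0.0, 177.7]
force: [0.5, -0.0, 0.1]
grip_width: 0.0872
```

```bash
python3 -c "
from h import *
log()
plan([([.446,.085,.12],down(154))])
from scipy.optimize import least_squares
import ast
L=[ast.literal_eval(l) for l in open('log.txt')]
"
cat > fk.py <<'E'
from h import *
import ast
from scipy.optimize import least_squares
L=[ast.literal_eval(l) for l in open('log.txt')]
def fk(q,d,s=None):
    s=s if s is not None else [-1,1,-1,1,-1,1,-1]
    ax='zyzyzyz'
    r=Ro.identity();p=np.array([0,0,d[0]])
    ls=[0,0,d[1],0,d[2],0,d[3]]
    for i in range(7):
        r=r*Ro.from_euler(ax[i],s[i]*q[i],degrees=True)
        off=[d[4] if i==2 else (d[5] if i==4 else (d[6] if i==5 else 0)),0,ls[i]]
        p=p+r.apply(off)
    return p,r
if __name__=='__main__':
    import itertools
    for s in itertools.product([-1,1],repeat=3):
        S=[-1,1,s[0],1,s[1],1,s[2]]
        f=lambda d:np.concatenate([fk(q,d,S)[0]-p for q,p,_ in L])
        o=least_squares(f,[.3,.5,.5,.4,0,0,0]); 
        e=[np.rad2deg((fk(q,o.x,S)[1].inv()*Ro.from_euler('xyz',rr,degrees=True)).magnitude()) for q,_,rr in L]
        print(s,o.cost,o.x.round(4),np.round(np.rad2deg(e),1)if 0 else np.round(e,1))
E
python3 fk.py
```

```text
3.1 q [-40.6  -6.6  16.3 115.1   1.9  71.2  62.6] p [0.4141 0.1492 0.1802] r [180.    0.  177.7] F [ 0.5 -0.   0.1] w 0.0872
0 -11.5,-21,20,0,0,7.9,-14.2,-19.2,20.1,0,0,7.9,-16.7,-17,20,0.1,0,7.9
end [0.446 0.085 0.12 ] [-180.    0.  154.]Traceback (most recent call last):
  File "<string>", line 7, in <module>
    L=[ast.literal_eval(l) for l in open('log.txt')]
       ~~~~~~~~~~~~~~~~^^^
    return _convert(node_or_string)
    return list(map(_convert, node.elts))
    return list(map(_convert, node.elts))
    return _convert_signed_num(node)
    return _convert_num(node)
    _raise_malformed_node(node)
    ~~~~~~~~~~~~~~~~~~~~~^^^^^^
    raise ValueError(msg + f': {node!r}')
ValueError: malformed node or string on line 1: <ast.Call object at 0x7f46d9067ed0>
Traceback (most recent call last):
  File "fk.py", line 4, in <module>
    L=[ast.literal_eval(l) for l in open('log.txt')]
       ~~~~~~~~~~~~~~~~^^^
ValueError: malformed node or string on line 1: <ast.Call object at 0x7f2c2be4fdd0>
```

```bash
sed -i 's/np.float64(//g; s/)//g' log.txt; sed -i 's/repr(\[list(o\[.qpos.\]),list(o\[.tool_pos.\]),list(o\[.tool_rot.\])\])/repr([o[k].tolist() for k in ("qpos","tool_pos","tool_rot")])/' h.py; python3 fk.py; python3 -c "
from h import *
plan([([.446,.085,.12],down(154)),([.446,.085,.007],down(154),{'step':30})])"
```

```text
(-1, -1, -1) 0.0009272966262180618 [-3.96071e+01  4.59700e-01  4.19700e-01 -3.91494e+01 -6.00000e-04
 -3.34000e-01 -2.87000e-02] [90. 90. 90.]
(-1, -1, 1) 0.0009272966262180688 [-3.96071e+01  4.59700e-01  4.19700e-01 -3.91494e+01 -6.00000e-04
 -3.34000e-01 -2.87000e-02] [96.5 58.9 35.2]
(-1, 1, -1) 0.0008072374057845594 [-0.367   0.4771  0.4786 -0.1587 -0.0046 -0.0738 -0.0195] [89.5 90.5 88.8]
(-1, 1, 1) 0.0008072374057845607 [-0.367   0.4771  0.4786 -0.1587 -0.0046 -0.0738 -0.0195] [96.  58.4 36.6]
(1, -1, -1) 0.018501372889263096 [2.5615 0.4291 0.9371 1.847  0.0376 0.7153 0.2995] [ 82.4  72.7 122.5]
(1, -1, 1) 0.018501372889262662 [2.5615 0.4291 0.9371 1.847  0.0376 0.7153 0.2995] [88.9 76.2  4.6]
(1, 1, -1) 0.0016544309952595197 [ 8.522644e+02  9.568000e-01  2.241400e+00  8.466964e+02 -1.480000e-02
  5.930300e+00  6.696000e-01] [ 81.9  73.2 121.2]
(1, 1, 1) 0.001654430995264096 [ 8.522645e+02  9.568000e-01  2.241400e+00  8.466965e+02 -1.480000e-02
  5.930300e+00  6.696000e-01] [88.4 75.7  4. ]
0 -11.5,-21,20,0,0,7.9,-14.2,-19.2,20.1,0,0,7.9,-16.7,-17,20,0.1,0,7.9,0,0,28.3,0,0,0,0,0,28.2,0,0,0,0,0,28.3,0,0,0,0,0.1,28.2,0,0,0
end [0.446 0.085 0.007] [-180.    0.  154.]
```

Request:
servo_tool:
  commands: [-11.5,-21,20,0,0,7.9,-14.2,-19.2,20,0,0,7.9,-16.7,-17,20,0,0,7.9,0,0,28.3,0,0,0,0,0,28.2,0,0,0,0,0,28.3,0,0,0,0,0,28.2,0,0,0]

```text
time_s: 3.8
tool_pos: [0.4459, 0.0865, 0.0062]
tool_rot: [179.9, 0.0, 154.3]
force: [0.6, 0.4, -0.1]
grip_width: 0.0873
```

Run:
```python
from h import *
log(); snap('scene','s1.png');im,d=snap('top','t1.png')
im=cv2.imread('pics/s1.png')[180:300,220:420];cv2.imwrite('pics/s1z.png',cv2.resize(im,None,fx=4,fy=4))
```

```text
3.8 q [-34.5   8.2  21.4 123.6  -4.   48.7  53.5] p [0.4459 0.0865 0.0062] r [179.9   0.  154.3] F [ 0.6  0.4 -0.1] w 0.0873
```

View pics/s1z.png

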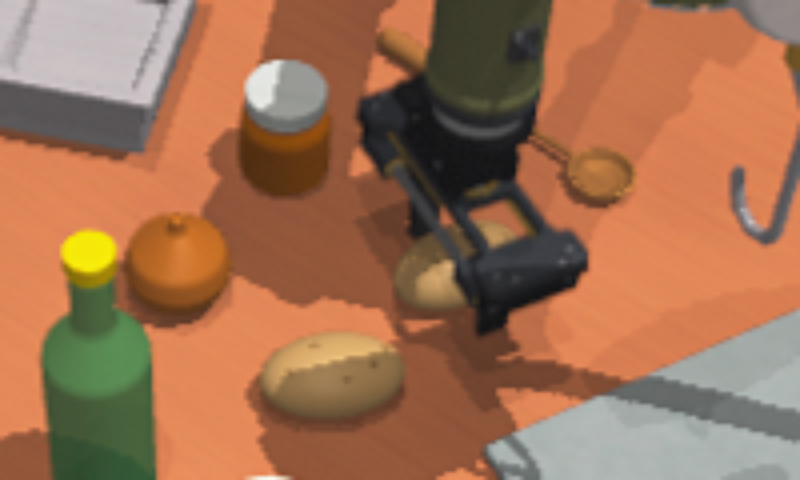

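Request:
servo_tool:
  commands: [0,0,0,0,0,0,0,0,0,0,0,0,0,0,0,0,0,0,0,0,0,0,0,0,0,0,0,0,0,0]
  jaw: 40
  newtons: 15

```text
time_s: 4.4
tool_pos: [0.4461, 0.0864, 0.008]
tool_rot: [180.0, 0.0, 154.3]
force: [-1.7, -1.3, 5.8]
grip_width: 0.0602
```

Run:
```python
from h import *
log()
c=np.array([.4755,-.324]);a=np.deg2rad(-64.8)
px=np.array([np.cos(a),np.sin(a)])
t1=c+.067*px; t2=c-.067*px; print(t1,t2)
```

```text
4.4 q [-34.6   8.   21.4 123.6  -3.9  48.9  53.5] p [0.4461 0.0864 0.008 ] r [180.    0.  154.3] F [-1.7 -1.3  5.8] w 0.0602
[ 0.50402721 -0.38462341] [ 0.44697279 -0.26337659]
```

Run:
```python
from h import *
plan([([.446,.0865,.15],down(154.3)),([.504,-.3845,.235],down(115.2))])
```

```text
0 0,0,-35.5,0,0,0,0,0.1,-35.5,0,0,0,0,0,-35.5,0,0,0,0,0.1,-35.5,0,0,0,-23.3,-36.3,-7.7,0,0,3.6,-25.6,-34.7,-7.8,0,0,3.5,-27.7,-33.1,-7.7,0,0,3.6,-29.7,-31.3,-7.8,0,0,3.5,-31.5,-29.5,-7.7,0,0,3.6,-33.3,-27.4,-7.7,0,0,3.5
10 -34.9,-25.3,-7.8,0,0,3.6,-36.5,-23.1,-7.7,0,0,3.5,-37.8,-20.8,-7.8,0.1,0,3.6,-39,-18.4,-7.7,0,0,3.5,-40.1,-15.9,-7.7,0,0,3.6
end [ 0.5041 -0.3845  0.235 ] [-180.     0.   115.2]
```

Request:
servo_tool:
  commands: [0,0,-35.5,0,0,0,0,0,-35.5,0,0,0,0,0,-35.5,0,0,0,0,0,-35.5,0,0,0,-23.3,-36.3,-7.7,0,0,3.6,-25.6,-34.7,-7.8,0,0,3.5,-27.7,-33.1,-7.7,0,0,3.6,-29.7,-31.3,-7.8,0,0,3.5,-31.5,-29.5,-7.7,0,0,3.6,-33.3,-27.4,-7.7,0,0,3.5]

```text
time_s: 5.4
tool_pos: [0.4769, -0.1718, 0.1956]
tool_rot: [179.9, -0.0, 132.8]
force: [0.6, 0.5, -3.5]
grip_width: 0.0605
```

Request:
servo_tool:
  commands: [-34.9,-25.3,-7.8,0,0,3.6,-36.5,-23.1,-7.7,0,0,3.5,-37.8,-20.8,-7.8,0,0,3.6,-39,-18.4,-7.7,0,0,3.5,-40.1,-15.9,-7.7,0,0,3.6]

```text
time_s: 5.9
tool_pos: [0.504, -0.3855, 0.2339]
tool_rot: [180.0, -0.0, 115.1]
force: [0.3, 0.5, -1.9]
grip_width: 0.0604
```

Run:
```python
from h import *
log(); snap('scene','s2.png');im,d=snap('top','t2.png')
a=cv2.imread('pics/s2.png')[80:280,130:330];b=cv2.imread('pics/t2.png')[150:350,290:490];cv2.imwrite('pics/s2z.png',cv2.resize(np.hstack([a,b]),None,fx=2,fy=2))
plan([([.504,-.3845,.014],down(115.2),{'step':32})])
```

```text
5.9 q [ -2.1  20.6  48.1  86.1 -15.5  80.2  71.9] p [ 0.504  -0.3855  0.2339] r [180.   -0.  115.1] F [ 0.3  0.5 -1.9] w 0.0604
0 0.9,0.9,31.4,0,0,-0.1,1,0.9,31.4,-0.1,0.1,-0.1,0.8,0.9,31.4,0,0,0,0.9,0.8,31.5,-0.1,0.1,-0.1,0.8,0.8,31.4,0,0,-0.1,0.8,0.8,31.4,0,0,-0.1,0.8,0.8,31.4,-0.1,0.1,-0.1
end [ 0.504  -0.3845  0.014 ] [180.   -0.  115.2]
```

View pics/s2z.png

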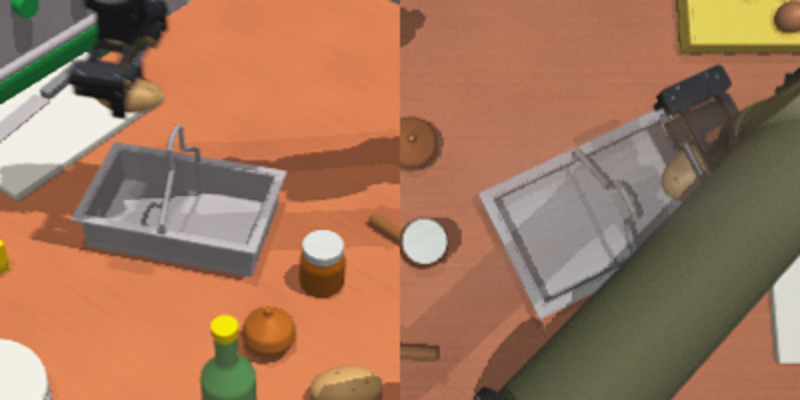

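Request:
servo_tool:
  commands: [1,1,31.5,0,0,0,1,0,31.5,0,0,0,0,0,31.5,0,0,0,0,0,31.5,0,0,0,0,0,31.5,0,0,0,0,0,31.5,0,0,0,0,0,20,0,0,0,0,0,8,0,0,0,0,0,3,0,0,0]

```text
time_s: 6.9
tool_pos: [0.5034, -0.3814, 0.0131]
tool_rot: [-180.0, -0.1, 115.2]
force: [-0.5, -0.4, -1.7]
grip_width: 0.0603
```

Run:
```python
from h import *
log(); snap('scene','s3.png');im,d=snap('top','t3.png')
a=cv2.imread('pics/s3.png')[80:280,130:330];b=cv2.imread('pics/t3.png')[150:350,290:490];cv2.imwrite('pics/s3z.png',cv2.resize(np.hstack([a,b]),None,fx=2,fy=2))
```

```text
6.9 q [  2.1  32.   42.   99.1 -24.5  58.6  78.1] p [ 0.5034 -0.3814  0.0131] r [-1.800e+02 -1.000e-01  1.152e+02] F [-0.5 -0.4 -1.7] w 0.0603
```

View pics/s3z.png

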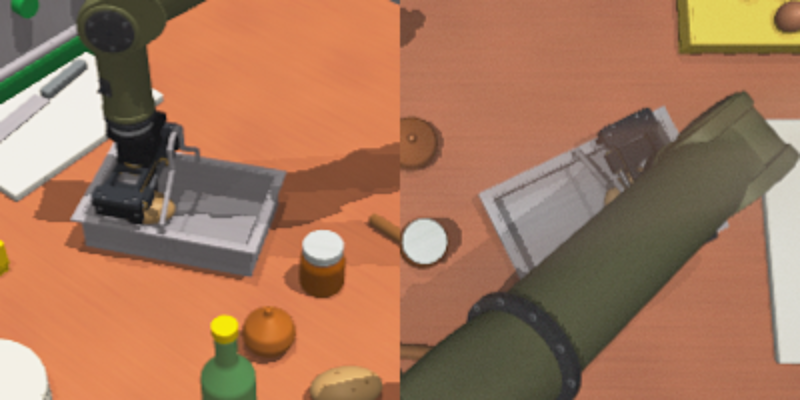

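Request:
servo_tool:
  commands: [-2,0,2,0,0,0,0,0,1,0,0,0,0,0,0,0,0,0]

```text
time_s: 7.3
tool_pos: [0.5054, -0.3848, 0.0121]
tool_rot: [179.9, 0.1, 115.2]
force: [0.6, -1.3, -0.1]
grip_width: 0.0603
```

Request:
servo_tool:
  commands: [0,0,0,0,0,0,0,0,0,0,0,0,0,0,0,0,0,0,0,0,0,0,0,0,0,0,-20,0,0,0,0,0,-35,0,0,0,0,0,-45,0,0,0,0,0,-45,0,0,0,0,0,-45,0,0,0]
  jaw: 80

```text
time_s: 8.2
tool_pos: [0.5042, -0.384, 0.2028]
tool_rot: [180.0, -0.0, 115.1]
force: [1.3, 0.0, 0.8]
grip_width: 0.0799
```

Run:
```python
from h import *
log()
plan([([.50,-.38,.22],down(115.2)),([.578,.075,.16],down(136)),([.578,.075,.007],down(136),{'step':32})])
```

```text
8.2 q [ -2.1  21.6  47.8  88.7 -16.2  77.   72.4] p [ 0.5042 -0.384   0.2028] r [180.   -0.  115.1] F [1.3 0.  0.8] w 0.0799
0 5.4,-2.1,-17.2,0,0,-0.1,34.4,24.1,5.5,0,0,-1.9,33.6,25.1,5.4,0,0,-1.9,32.7,26.3,5.5,0,0,-1.9,31.8,27.4,5.4,0,0,-1.8,30.9,28.3,5.5,0,0,-1.9,30,29.3,5.5,0,0,-1.9,29,30.4,5.4,0,0,-1.9,28,31.2,5.5,0,0,-1.9,27,32.2,5.5,0,0,-1.9
10 25.8,33.1,5.4,0,0,-1.9,24.7,33.9,5.5,0,0,-1.9,0,0,30.6,0,0,0,0,0,30.6,0,0,0,0,0,30.6,0,0,0,0,0,30.6,0,0,0,0,0,30.6,0,0,0
end [0.578 0.075 0.007] [180.  -0. 136.]
```

Request:
servo_tool:
  commands: [3,-2,-30,0,0,0,34,24,5,0,0,-1.9,34,25,6,0,0,-1.9,33,26,6,0,0,-1.9,32,27,6,0,0,-1.9,31,28,7,0,0,-1.9,30,29,7,0,0,-1.9,29,30,7,0,0,-1.9,28,31,7,0,0,-1.9,27,32,7,0,0,-1.9]
  jaw: 87

```text
time_s: 9.2
tool_pos: [0.5632, -0.0091, 0.173]
tool_rot: [180.0, -0.0, 132.3]
force: [0.6, 1.3, -0.3]
grip_width: 0.0872
```

Run:
```python
from h import *
log()
plan([([.578,.075,.14],down(136)),([.578,.075,.007],down(136),{'step':32})])
```

```text
9.2 q [-33.2  10.5  35.3 100.7  -6.4  70.8  46.1] p [ 0.5632 -0.0091  0.173 ] r [180.   -0.  132.3] F [ 0.6  1.3 -0.3] w 0.0872
0 17.4,22.5,11,0,0,-1.2,16.9,22.9,11,0,0,-1.2,16.5,23.2,11,0,0,-1.3,0,0,26.6,0,0,0,0,0,26.6,0,0,0,0,0,26.6,0,0,0,0,0,26.6,0,0,0,0,0,26.6,0,0,0
end [0.578  0.0751 0.007 ] [180.  -0. 136.]
```

Request:
servo_tool:
  commands: [17.4,22.5,11,0,0,-1.2,16.9,22.9,11,0,0,-1.2,16.5,23.2,11,0,0,-1.3,0,0,26.6,0,0,0,0,0,26.6,0,0,0,0,0,26.6,0,0,0,0,0,26.6,0,0,0,0,0,26.6,0,0,0,0,0,0,0,0,0]

```text
time_s: 10.1
tool_pos: [0.5748, 0.0725, 0.0028]
tool_rot: [-179.6, -0.2, 135.9]
force: [0.2, -0.5, -0.6]
grip_width: 0.0872
```

Run:
```python
from h import *
log(); snap('scene','s4.png');im,d=snap('top','t4.png')
a=cv2.imread('pics/s4.png')[130:330,150:350];b=cv2.imread('pics/t4.png')[150:350,200:480]
cv2.imwrite('pics/s4z.png',cv2.resize(np.hstack([a,b]),None,fx=1.6,fy=1.6))
```

```text
10.1 q [-34.4  24.   29.3 106.5 -14.2  53.6  47.3] p [0.5748 0.0725 0.0028] r [-179.6   -0.2  135.9] F [ 0.2 -0.5 -0.6] w 0.0872
```

View pics/s4z.png

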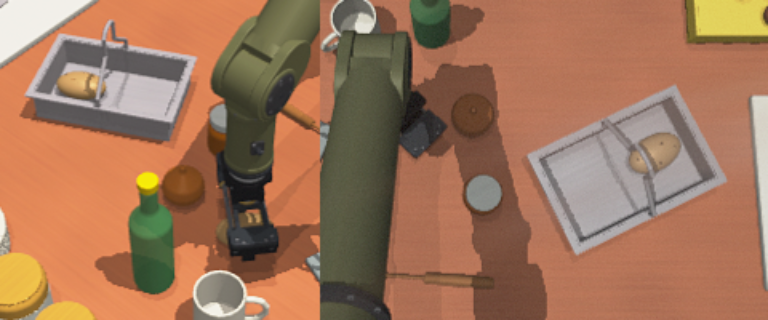

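Request:
servo_tool:
  commands: [0,0,-3,0,0,0,0,0,0,0,0,0,0,0,0,0,0,0,0,0,0,0,0,0,0,0,0,0,0,0]
  jaw: 40
  newtons: 15

```text
time_s: 10.7
tool_pos: [0.5783, 0.0734, 0.0108]
tool_rot: [180.0, 0.0, 136.0]
force: [-1.7, -1.0, 4.1]
grip_width: 0.0603
```

Run:
```python
from h import *
log()
z=np.load('pics/t4.npz');P=pts('top',z['d'])
# potato in pan & pan pose
W=P[z['d']>0]-[0,0,.0012]
def loc(W,c,yaw):
    a=np.deg2rad(yaw);e=W[:,:2]-c;return np.c_[e@[np.cos(a),np.sin(a)],e@[-np.sin(a),np.cos(a)],W[:,2]]
L=loc(W,np.array([.4755,-.324]),-64.8)
Q=W[(abs(L[:,0])<.165)&(abs(L[:,1])<.115)&(L[:,2]>.06)&(L[:,2]<.07)]
r=cv2.minAreaRect(Q[:,:2].astype(np.float32)*1000);print('flange',np.round(r[0],1),np.round(r[1],1),round(r[2],1))
q=L[(L[:,0]>.012)&(L[:,0]<.125)&(abs(L[:,1])<.07)&(L[:,2]>.02)&(L[:,2]<.058)];print('pot local',q.min(0),q.max(0))
r=cv2.minAreaRect(q[:,:2].astype(np.float32)*1000);print(r)
plan([([.575,.073,.16],down(136)),([.447,-.2635,.2],down(115.2))])
```

```text
10.7 q [-34.5  23.4  29.4 106.2 -14.   54.   47.1] p [0.5783 0.0734 0.0108] r [180.   0. 136.] F [-1.7 -1.   4.1] w 0.0603
flange [ 474.8 -324.3] [184.4 288.9] 25.2
pot local [ 0.01692545 -0.02864147  0.02245526] [0.12494491 0.06079131 0.05426784]
((80.48336029052734, 6.595241546630859), (124.28227996826172, 64.88520050048828), 23.066991806030273)
0 0.5,-0.6,-37.3,0,0,0,0.6,-0.6,-37.3,0,0,0,0.5,-0.6,-37.3,0,0,0,0.5,-0.7,-37.3,0,0,0,-15.8,-36.8,-4.5,0,0,2.3,-17.2,-36.1,-4.4,0,0,2.3,-18.7,-35.3,-4.5,0,0,2.3,-20,-34.6,-4.5,0,0,2.3,-21.5,-33.8,-4.4,0,0,2.3,-22.7,-32.9,-4.5,0,0,2.3
10 -24.1,-31.9,-4.5,0,0,2.3,-25.4,-30.9,-4.5,0,0,2.4,-26.6,-29.9,-4.4,0,0,2.3
end [ 0.447  -0.2635  0.2   ] [180.   -0.  115.2]
```

Request:
servo_tool:
  commands: [0,0,-37.5,0,0,0,0,0,-37.5,0,0,0,0,0,-37.5,0,0,0,0,0,-37.5,0,0,0,-16,-37,-4,0,0,2.3,-17,-36,-4,0,0,2.3,-18.5,-35.5,-4,0,0,2.3,-20,-34.5,-4,0,0,2.3,-21.5,-34,-4,0,0,2.3,-22.5,-33,-4,0,0,2.3]

```text
time_s: 11.7
tool_pos: [0.4909, -0.1523, 0.1839]
tool_rot: [180.0, -0.0, 122.1]
force: [1.2, 0.4, -2.2]
grip_width: 0.0603
```

Run:
```python
from h import *
log()
plan([([.447,-.2635,.18],down(115.2)),([.447,-.2635,.02],down(115.2),{'step':30})])
```

```text
11.7 q [-26.8   2.9  42.8 106.6  -2.1  71.3  48.7] p [ 0.4909 -0.1523  0.1839] r [180.   -0.  122.1] F [ 1.2  0.4 -2.2] w 0.0603
0 -23.7,-32.1,1.3,0,0,2.3,-24.9,-31.1,1.2,0,0,2.3,-26.1,-30.1,1.3,0,0,2.3,0,0,26.7,0,0,0,0,0,26.6,0,0,0,-0.1,0,26.7,0,0,0,0,0,26.7,0,0,0,0,0,26.6,0,0,0,0,0,26.7,0,0,0
end [ 0.447  -0.2635  0.02  ] [180.   -0.  115.2]
```

Request:
servo_tool:
  commands: [-23.7,-32.1,1.3,0,0,2.3,-24.9,-31.1,1.2,0,0,2.3,-26.1,-30.1,1.3,0,0,2.3,0,0,26.7,0,0,0,0,0,26.7,0,0,0,0,0,26.7,0,0,0,0,0,26.7,0,0,0,0,0,20,0,0,0,0,0,15,0,0,0,0,0,0,0,0,0]

```text
time_s: 12.7
tool_pos: [0.4466, -0.2614, 0.0365]
tool_rot: [-179.8, -0.2, 115.3]
force: [0.1, 0.6, -1.5]
grip_width: 0.0601
```

Run:
```python
from h import *
log()
plan([([.447,-.2635,.015],down(115.2))])
```

```text
12.7 q [-14.3  16.5  47.1 114.6 -14.6  55.1  65.3] p [ 0.4466 -0.2614  0.0365] r [-179.8   -0.2  115.3] F [ 0.1  0.6 -1.5] w 0.0601
0 -2.1,-0.5,21.5,-0.2,-0.2,0.1
end [ 0.447  -0.2635  0.015 ] [180.    0.  115.2]
```

Request:
servo_tool:
  commands: [-1,0,12,0,0,0,-1,0,8,0,0,0,0,0,2,0,0,0,0,0,0,0,0,0]

```text
time_s: 13.1
tool_pos: [0.4492, -0.2641, 0.0164]
tool_rot: [-180.0, -0.0, 115.3]
force: [-0.1, 0.1, -1.5]
grip_width: 0.0599
```

```bash
python3 -c "
from h import *
log()"
```

```text
13.1 q [-12.9  18.8  46.  115.  -16.9  52.9  67.2] p [ 0.4492 -0.2641  0.0164] r [-180.    -0.   115.3] F [-0.1  0.1 -1.5] w 0.0599
```

Request:
servo_tool:
  commands: [0,0,2,0,0,0,0,0,0,0,0,0]

```text
time_s: 13.3
tool_pos: [0.4497, -0.2643, 0.0149]
tool_rot: [179.9, 0.0, 115.3]
force: [-0.3, -0.5, -1.3]
grip_width: 0.0597
```

Request:
servo_tool:
  commands: [0,0,0,0,0,0,0,0,0,0,0,0,0,0,0,0,0,0,0,0,0,0,0,0,0,0,-20,0,0,0,0,0,-35,0,0,0,0,0,-45,0,0,0,0,0,-45,0,0,0,0,0,-45,0,0,0,0,0,-45,0,0,0]
  jaw: 82

```text
time_s: 14.3
tool_pos: [0.4488, -0.2641, 0.2514]
tool_rot: [179.9, -0.0, 115.2]
force: [0.5, -0.6, -0.2]
grip_width: 0.082
```

```bash
python3 - <<'E'
from h import *
log(); snap('scene','s5.png');im,d=snap('top','t5.png')
a=cv2.imread('pics/s5.png')[130:330,150:350];b=cv2.imread('pics/t5.png')[150:350,280:480]
cv2.imwrite('pics/s5z.png',cv2.resize(np.hstack([a,b]),None,fx=2,fy=2))
E
cat > fk.py <<'E'
from h import *
import ast
from scipy.optimize import least_squares
S=[-1,1,-1,1,-1,1,-1]
def fk(q,d):
    r=Ro.identity();p=np.array([0,0,d[0]])
    ls=[0,0,d[1],0,d[2],0,d[3]]
    ox=[0,d[4],d[5],d[6],d[7],d[8],0]
    for i,a in enumerate('zyzyzyz'):
        r=r*Ro.from_euler(a,S[i]*q[i],degrees=True)
        p=p+r.apply([ox[i],0,ls[i]])
    return p,r*Ro.from_euler('z',90,degrees=True)
def load(): return [ast.literal_eval(l) for l in open('log.txt') if l.startswith('[')]
if __name__=='__main__':
    L=load()
    f=lambda d:np.concatenate([fk(q,d)[0]-p for q,p,_ in L]+[(np.array(d[:1])-.3)*.001])
    o=least_squares(f,[.3,.5,.5,.4,0,0,0,0,0]);print(np.sqrt(2*o.cost/len(L)),o.x.round(4))
    for s in (1,-1): print([round(np.rad2deg((fk(q,o.x)[1].inv()*Ro.from_euler('xyz',rr,degrees=True)).magnitude()),1) for q,_,rr in L])
E
sed -n 1,3p log.txt; python3 fk.py
```

```text
14.3 q [-21.6   0.9  50.3 100.4  -0.7  79.   54.1] p [ 0.4488 -0.2641  0.2514] r [179.9  -0.  115.2] F [ 0.5 -0.6 -0.2] w 0.082
[[-70.75463697531644, 18.392733524503715, -4.0157117261955655, 83.10768073493338, 1.294933969554544, 78.5439350817805, -3.259393565992395], [0.20560792346290596, 0.6166239938827843, 0.22257614795228525], [179.99921685217737, 0.002955940213036246, 161.56366079709122]]
[[-65.4424445733727, -7.145145060523124, -8.730540937155997, 110.82645804871262, -1.1088299302283127, 76.2078572575828, 74.43656696125379], [0.13931926871168218, 0.41646441863640427, 0.22312778308576647], [179.99620472068122, 0.03151966588193254, -121.72100083366098]]
[[-40.64840027326458, -6.624126093786695, 16.312593755413157, 115.12644106772107, 1.9395983335883942, 71.180651023092, 62.601085035251934], [0.41414261462000257, 0.14920483857135358, 0.18015867556235027], [179.95316018777626, 0.04647945823712374, 177.6639174022479]]
0.01332546954720172 [ 0.4423  0.4701  0.5103  0.5708 -0.0333  0.031   0.0049 -0.0107 -0.0036]
[np.float64(0.0), np.float64(0.0), np.float64(0.0), np.float64(0.0), np.float64(0.0), np.float64(0.0), np.float64(0.0), np.float64(0.0), np.float64(0.0), np.float64(0.0), np.float64(0.0), np.float64(0.0), np.float64(0.0), np.float64(0.0), np.float64(0.0)]
[np.float64(0.0), np.float64(0.0), np.float64(0.0), np.float64(0.0), np.float64(0.0), np.float64(0.0), np.float64(0.0), np.float64(0.0), np.float64(0.0), np.float64(0.0), np.float64(0.0), np.float64(0.0), np.float64(0.0), np.float64(0.0), np.float64(0.0)]
```

View pics/s5z.png

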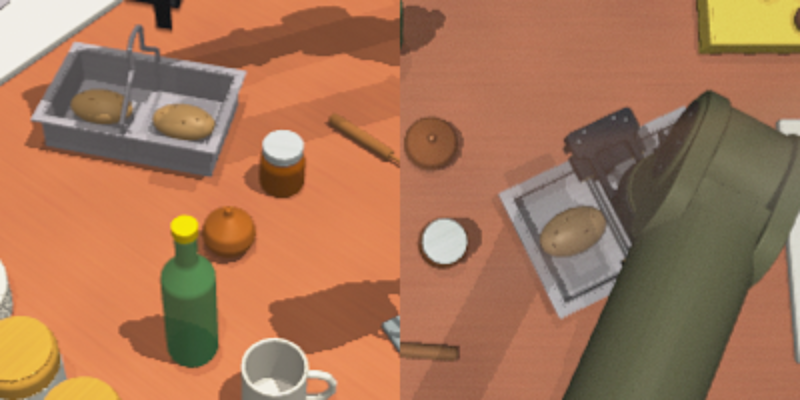

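```bash
cat > fk2.py <<'E'
from fk import *
def frames(q):
    r=Ro.identity();out=[np.eye(3)]
    for i,a in enumerate('zyzyzyz'):
        r=r*Ro.from_euler(a,S[i]*q[i],degrees=True);out.append(r.as_matrix())
    return out
L=load()
prior=np.zeros(24);prior[2]=.3;prior[11]=.47;prior[17]=.5;prior[23]=.4
A=np.vstack([np.hstack(frames(q)) for q,_,_ in L]);b=np.concatenate([p for _,p,_ in L])
lam=1e-3
x=prior+np.linalg.lstsq(np.vstack([A,lam*np.eye(24)]),np.r_[b-A@prior,np.zeros(24)],rcond=None)[0]
if __name__=='__main__':
    print((A@x-b).reshape(-1,3).round(4).std(0));print(x.reshape(8,3).round(3))
E
python3 fk2.py
```

```text
[0. 0. 0.]
[[-0.     0.     0.275]
 [-0.    -0.008 -0.025]
 [ 0.    -0.008 -0.001]
 [-0.    -0.005  0.469]
 [-0.    -0.005  0.007]
 [ 0.    -0.     0.507]
 [-0.    -0.    -0.015]
 [ 0.    -0.     0.385]]
```

Request:
servo_tool:
  commands: [0,0,0,0,-8,0,0,0,0,0,-8,0,0,0,0,0,-8,0]

```text
time_s: 14.7
tool_pos: [0.4498, -0.2639, 0.25]
tool_rot: [179.8, 24.3, 115.2]
force: [-1.1, -0.1, -1.4]
grip_width: 0.0822
```

```bash
cat > ik.py <<'E'
from fk2 import *
lo=np.array([-163.93,-17.29,-79.2,3.27,-89.18,5.43,-154.24]);hi=np.array([163.93,119.83,71.16,140.29,269.18,117.66,154.24])
def FK(q):
    F=frames(q); return np.hstack(F)@x, Ro.from_matrix(F[-1])*Ro.from_euler('z',90,degrees=True)
def ik(p,R,q0,m=2.0,w=1e-4):
    q0=np.clip(q0,lo+m+.01,hi-m-.01)
    def f(q):
        P,r=FK(q);return np.r_[(P-p)*10,(r.inv()*R).as_rotvec()*3,(q-q0)*w]
    o=least_squares(f,q0,bounds=(lo+m,hi-m));P,r=FK(o.x);return o.x,np.linalg.norm(P-p),np.rad2deg((r.inv()*R).magnitude())
G=np.array([.4752,-.3242,.160]);HK=np.array([.5059,.2978,.285])
E
python3 - <<'E'
from h import *
log()
E
python3 fk2.py
python3 - <<'E'
from ik import *
q=np.array(L[-1][0])
for th in (20,25,30,35,40,45):
    R=tilt(115.2,th);tz=R.apply([0,0,1]);
    for nm,P,RR in(('pre',G-.081*tz,R),('grasp',G+.019*tz,R)):
        s,e,a=ik(P,RR,q);print(th,nm,s.round(0),round(e,4),round(a,1))
    s0=s
    R=tilt(245.3,th);tz=R.apply([0,0,1]);c=HK-[0,0,.025]
    for nm,dz in(('seat',-.037),('above',.035)):
        s,e,a=ik(c+[0,0,dz]+.019*tz,R,s0+[-50,0,-20,0,0,0,50]);print(th,nm,s.round(0),round(e,4),round(a,1))
    P=c+.019*tz+[0,0,.035]-.12*np.r_[tz[:2]/np.hypot(*tz[:2]),0]
    s,e,a=ik(P,R,s);print(th,'prehook',s.round(0),round(e,4),round(a,1))
E
```

```text
14.7 q [-24.1 -16.3  32.7 116.5  31.6  66.   23.6] p [ 0.4498 -0.2639  0.25  ] r [179.8  24.3 115.2] F [-1.1 -0.1 -1.4] w 0.0822
[0. 0. 0.]
[[ 0.     0.     0.275]
 [-0.    -0.008 -0.025]
 [-0.    -0.008 -0.001]
 [ 0.    -0.005  0.469]
 [ 0.    -0.005  0.007]
 [-0.    -0.     0.507]
 [ 0.    -0.    -0.016]
 [ 0.    -0.     0.384]]
20 pre [ 61.   8. -77. 138.  87.  76. -47.] 0.012 2.8
20 grasp [ 68.  22. -70. 138. 109.  77. -50.] 0.0002 0.0
20 seat [  39.    4.  -43.  133.  265.   54. -136.] 0.0 0.0
20 above [  64.   -9.  -63.  130.  267.   64. -149.] 0.0 0.0
20 prehook [  84.  -15.  -64.  137.  267.   83. -141.] 0.0153 5.0
25 pre [ 70. -15. -77. 138.  70.  50. -35.] 0.0066 1.5
25 grasp [ 23.   5. -22. 138.  96.  56. -48.] 0.0 0.0
25 seat [  -2.   -0.   -4.  134.  267.   51. -142.] 0.0033 1.4
25 above [  73.  -15.  -70.  129.  267.   68. -152.] 0.0045 1.9
25 prehook [  77.  -15.  -60.  137.  267.   79. -141.] 0.0254 8.2
30 pre [ 51. -15. -55. 138.  65.  48. -26.] 0.0005 0.1
30 grasp [-24.  -0.  29. 138.  89.  49. -40.] 0.0 0.0
30 seat [  21.   -2.  -29.  134.  267.   47. -144.] 0.0099
[... 271 characters left out ...]
32.  31. 152.] 0.0203 10.5
35 above [-59. -15.  38. 120. -34.  40. 152.] 0.0184 8.4
35 prehook [-37. -15.  27. 118. -33.  56. 152.] 0.0443 16.2
40 pre [-11. -15.   8. 135.  62.  57. -12.] 0.0 0.0
40 grasp [-23.  -4.  31. 134.  73.  44. -20.] 0.0 0.0
40 seat [-75. -15.  52. 125. -29.  33. 152.] 0.0131 6.8
40 above [-60. -15.  39. 120. -32.  42. 152.] 0.0104 4.7
40 prehook [-36. -15.  26. 118. -31.  57. 152.] 0.0364 12.8
45 pre [ -3. -15.   4. 131.  53.  54.  -2.] 0.0 0.0
45 grasp [-22.  -5.  32. 131.  64.  43.  -9.] 0.0 0.0
45 seat [-78. -15.  56. 124. -27.  36. 152.] 0.0059 3.1
45 above [-62. -15.  41. 119. -30.  44. 152.] 0.0025 1.1
45 prehook [-35. -15.  24. 117. -29.  58. 152.] 0.0282 9.5
```

```bash
cat >> ik.py <<'E'
def T(heading,th,flip=True):
    return tilt(heading+180,th)*Ro.from_euler('z',180 if flip else 0,degrees=True)
E
python3 - <<'E'
from ik import *
q0=np.array([-40,0,10,115,-30,50,-30.])
for th in (20,25,30,35,40):
    R=T(65.3,th);tz=R.apply([0,0,1]);c=HK-[0,0,.025];h=np.r_[tz[:2]/np.hypot(*tz[:2]),0]
    for nm,off in(('seat-37',[0,0,-.037]),('above',[0,0,.035]),('pre',[0,0,.035]-.12*h),('back',-.1*h+[0,0,-.037])):
        s,e,a=ik(c+off+.019*tz,R,q0);print(th,nm,s.round(0),round(e,4),round(a,1))
    for hd in (-20,0,20):
        R=T(hd,th);tz=R.apply([0,0,1])
        for nm,P in(('preg',G-.081*tz),('grasp',G+.019*tz),('lift',G+.019*tz+[0,0,.14])):
            s,e,a=ik(P,R,q0+[40,0,0,0,0,0,0]);print('   stage',hd,nm,s.round(0),round(e,4),round(a,1))
E
```

```text
20 seat-37 [-74.  -9.  69. 136. -87.  48.  38.] 0.0096 2.1
20 above [-31.  -8.  26. 133. -87.  52.  30.] 0.0 0.0
20 pre [-25. -15.  36. 137. -72.  63.  28.] 0.0 0.0
20 back [ 13.  -1.  -2. 138. -85.  67.  43.] 0.0 0.0
   stage -20 preg [117. -12. -44. 138. -87.  59.  25.] 0.0501 14.2
   stage -20 grasp [-14. -15.  66. 138. -87.  24.  28.] 0.0352 13.3
   stage -20 lift [ 49. -15.   3. 135. -87.  34.  13.] 0.0246 7.7
   stage 0 preg [153.  12. -77. 138. -79.  57.  47.] 0.0009 0.2
   stage 0 grasp [ -8.  -5.  69. 138. -87.  49.  40.] 0.0288 6.5
   stage 0 lift [ 15. -14.  43. 134. -82.  47.  27.] 0.0 0.0
   stage 20 preg [ 52.  18.  28. 123. -76.  87.  50.] 0.0 0.0
   stage 20 grasp [ 45.  21.  23. 124. -85.  78.  52.] 0.0 0.0
   stage 20 lift [ 34.   6.  34. 120. -78.  78.  33.] 0.0 0.0
25 seat-37 [-59.  -4.  54. 135. -87.  49.  35.] 0.0 0.0
25 above [-34. -10.  27. 130. -78.  48.  21.] 0.0 0.0
25 pre [-13. -15.  23. 134. -69.  62.  22.] 0.0 0.0
25 back [-26.  -8.  34. 138. -77.  59.  35.] 0.0 0.0
   stage -20 preg [112. -15. -43. 138. -87.  55.  20.] 0.0467 10.8
   stage -20 grasp [-1
[... 2145 characters left out ...]
. -49.  45.  -9.] 0.0 0.0
40 pre [ 16. -15. -10. 126. -57.  65.   6.] 0.0032 0.7
40 back [-34. -15.  32. 132. -52.  48.   6.] 0.0 0.0
   stage -20 preg [ 67. -15. -11. 137. -68.  37.  -2.] 0.0379 5.5
   stage -20 grasp [ 52.  -9. -10. 138. -83.  18.   6.] 0.0 0.0
   stage -20 lift [ 55. -15. -10. 125. -46.  33. -33.] 0.0228 3.0
   stage 0 preg [ 31. -15.  29. 133. -52.  46.   4.] 0.0 0.0
   stage 0 grasp [ 20.  -2.  33. 132. -71.  39.  18.] 0.0 0.0
   stage 0 lift [ 21. -15.  29. 124. -45.  44. -13.] 0.0 0.0
   stage 20 preg [ 32.   3.  37. 119. -57.  71.  25.] 0.0 0.0
   stage 20 grasp [ 33.  10.  28. 121. -66.  62.  29.] 0.0 0.0
   stage 20 lift [ 22.  -2.  36. 114. -53.  67.  10.] 0.0 0.0
```

Run:
```python
from h import *
log()
plan([([.4752,-.3242,.24],down(115.2)),([.4752,-.3242,.146],down(115.2),{'step':24})])
```

```text
14.7 q [-24.1 -16.3  32.7 116.5  31.6  66.   23.6] p [ 0.4498 -0.2639  0.25  ] r [179.8  24.3 115.2] F [-1.1 -0.1 -1.4] w 0.0822
0 -18.5,-1,12,0.1,8.1,0,-20,-0.9,9.3,0,8.1,0,-21.1,-1,6.4,0.1,8.1,0.1,0,0,23.5,0,0,0,0,0,23.5,0,0,0,0.1,0,23.5,0,0,0,0,0.1,23.5,0,0,0
end [ 0.4752 -0.3242  0.146 ] [-180.     0.   115.2]
```

Request:
servo_tool:
  commands: [-18.5,-1,12,0,8.1,0,-20,-1,9.3,0,8.1,0,-21,-1,6.4,0,8.1,0,0,0,10,0,0,0,0,0,0,0,0,0]

```text
time_s: 15.2
tool_pos: [0.4651, -0.316, 0.2251]
tool_rot: [-178.9, 2.5, 114.8]
force: [0.4, 0.5, -0.0]
grip_width: 0.082
```

Run:
```python
from h import *
log();snap('scene','s6.png');snap('top','t6.png')
a=cv2.imread('pics/s6.png')[60:260,130:330];b=cv2.imread('pics/t6.png')[150:350,280:480]
cv2.imwrite('pics/s6z.png',cv2.resize(np.hstack([a,b]),None,fx=2,fy=2))
plan([([.4752,-.3242,.146],down(115.2),{'step':24})])
```

```text
15.2 q [-20.9   8.9  56.6  98.6  -5.4  74.9  61.3] p [ 0.4651 -0.316   0.2251] r [-178.9    2.5  114.8] F [ 0.4  0.5 -0. ] w 0.082
0 -2.2,1.4,20.5,-0.2,0.6,-0.1,-2.4,1.3,20.5,-0.2,0.6,0,-2.7,1.2,20.5,-0.1,0.7,-0.1,-2.9,1.1,20.4,-0.2,0.6,-0.1
end [ 0.4752 -0.3242  0.146 ] [-180.    -0.   115.2]
```

View pics/s6z.png

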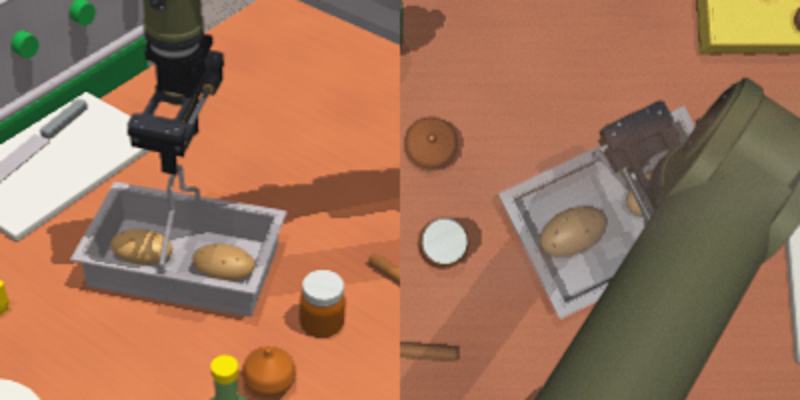

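Request:
servo_tool:
  commands: [0,0,0,0,0,0]

```text
time_s: 15.4
tool_pos: [0.4666, -0.3145, 0.229]
tool_rot: [-179.5, 2.5, 115.0]
force: [-0.1, -1.3, -0.3]
grip_width: 0.0819
```

Run:
```python
from h import *
log()
plan([([.4752,-.3242,.205],down(115.2),{'n':1}),([.4752,-.3242,.146],down(115.2),{'step':24})])
```

```text
15.4 q [-21.    8.3  56.5  98.6  -5.4  74.9  61.4] p [ 0.4666 -0.3145  0.229 ] r [-179.5    2.5  115. ] F [-0.1 -1.3 -0.3] w 0.0819
0 -11.3,3.9,24.5,-0.5,2.5,-0.2,0,0,19.7,0,0,0,0,0,19.6,0,0,0,0,0,19.7,0,0,0
end [ 0.4752 -0.3242  0.146 ] [180.    0.  115.2]
```

Request:
servo_tool:
  commands: [-11.3,3.9,18,-0.5,2.5,-0.2,0,0,0,0,0,0,0,0,20,0,0,0,0,0,20,0,0,0,0,0,20,0,0,0,0,0,5,0,0,0,0,0,0,0,0,0]

```text
time_s: 16.1
tool_pos: [0.4748, -0.3241, 0.1464]
tool_rot: [-179.9, 0.0, 115.1]
force: [0.0, -0.3, 0.4]
grip_width: 0.082
```

Run:
```python
from h import *
log();snap('scene','s7.png');snap('top','t7.png')
a=cv2.imread('pics/s7.png')[60:260,130:330];b=cv2.imread('pics/t7.png')[150:350,280:480]
cv2.imwrite('pics/s7z.png',cv2.resize(np.hstack([a,b]),None,fx=2,fy=2))
```

```text
16.1 q [-14.7  17.6  55.  101.3 -15.3  69.1  69.7] p [ 0.4748 -0.3241  0.1464] r [-179.9    0.   115.1] F [ 0.  -0.3  0.4] w 0.082
```

View pics/s7z.png

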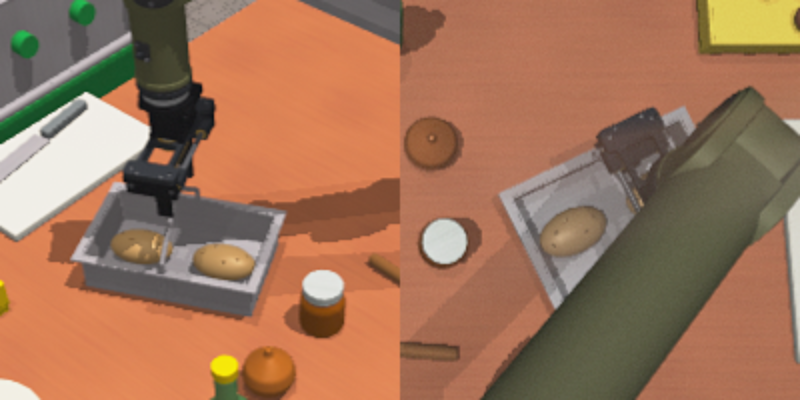

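Fingers straddle the stirrup. Close on the legs.

Request:
servo_tool:
  commands: [0,0,0,0,0,0,0,0,0,0,0,0,0,0,0,0,0,0,0,0,0,0,0,0,0,0,0,0,0,0]
  jaw: 40
  newtons: 40

```text
time_s: 16.7
tool_pos: [0.4751, -0.3251, 0.1458]
tool_rot: [-179.8, 0.0, 115.1]
force: [-0.3, -0.1, 1.7]
grip_width: 0.0564
```

Request:
servo_tool:
  commands: [0,0,-8,0,0,0,0,0,-12,0,0,0,0,0,-5,0,0,0,0,0,0,0,0,0]

```text
time_s: 17.1
tool_pos: [0.4755, -0.3254, 0.1715]
tool_rot: [-179.9, 0.1, 115.1]
force: [-0.5, -1.0, -7.9]
grip_width: 0.0566
```

Run:
```python
from h import *
log();snap('scene','s8.png');snap('top','t8.png')
a=cv2.imread('pics/s8.png')[60:260,130:330];b=cv2.imread('pics/t8.png')[150:350,280:480]
cv2.imwrite('pics/s8z.png',cv2.resize(np.hstack([a,b]),None,fx=2,fy=2))
```

```text
17.1 q [-15.6  16.2  55.8  99.5 -13.9  71.7  68.7] p [ 0.4755 -0.3254  0.1715] r [-1.799e+02  1.000e-01  1.151e+02] F [-0.5 -1.  -7.9] w 0.0566
```

View pics/s8z.png

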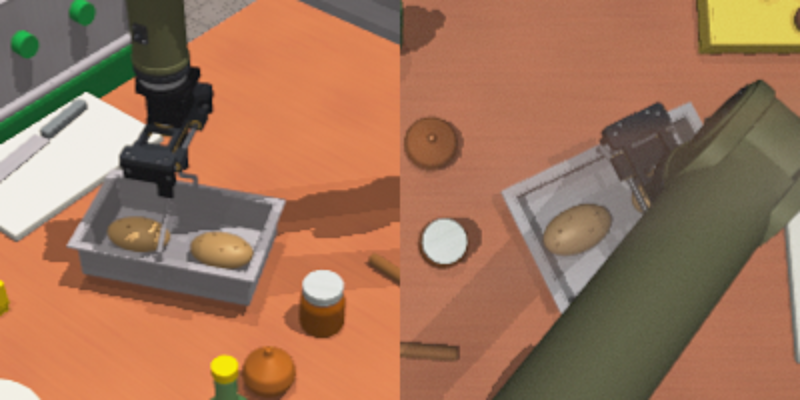

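Request:
servo_tool:
  commands: [0,0,0,0,0,4,0,0,0,0,0,8,0,0,0,0,0,8.4,0,0,0,0,0,8.4,0,0,0,0,0,8.4,0,0,0,0,0,8.4,0,0,0,0,0,8.4,0,0,0,0,0,8.4,0,0,0,0,0,8.4,0,0,0,0,0,8.4]

```text
time_s: 18.2
tool_pos: [0.4748, -0.3244, 0.17]
tool_rot: [-179.9, 0.2, 35.6]
force: [1.1, -0.3, -7.5]
grip_width: 0.0569
```

Request:
servo_tool:
  commands: [0,0,0,0,0,8.4,0,0,0,0,0,5,0,0,0,0,0,2.5,0,0,0,0,0,0,0,0,0,0,0,0]

```text
time_s: 18.7
tool_pos: [0.4749, -0.3246, 0.1703]
tool_rot: [180.0, 0.2, 20.1]
force: [1.0, 0.5, -7.6]
grip_width: 0.0564
```

Run:
```python
from h import *
log()
```

```text
18.7 q [-24.4  21.9  69.1  99.8 -21.1  73.2 -20.3] p [ 0.4749 -0.3246  0.1703] r [180.    0.2  20.1] F [ 1.   0.5 -7.6] w 0.0564
```

```bash
cat > sim.py <<'E'
from ik import *
def jac(q):
    p0,r0=FK(q);J=np.zeros((6,7))
    for i in range(7):
        d=q.copy();d[i]+=.01;p,r=FK(d);J[:3,i]=(p-p0)/np.deg2rad(.01);J[3:,i]=(r*r0.inv()).as_rotvec()/np.deg2rad(.01)
    return J
def simto(q,p,R,n=40,null=None,w=None):
    q=q.copy();p0,r0=FK(q);rv=(R*r0.inv()).as_rotvec()
    traj=[]
    for k in range(1,n+1):
        tp=p0+(p-p0)*k/n;tr=Ro.from_rotvec(rv*k/n)*r0
        for _ in range(2):
            P,r=FK(q);e=np.r_[tp-P,(tr*r.inv()).as_rotvec()]
            J=jac(q);W=np.diag(w) if w is not None else np.eye(7)
            Ji=W@J.T@np.linalg.inv(J@W@J.T+1e-8*np.eye(6))
            dq=Ji@e
            if null is not None and _==0: dq+=(np.eye(7)-Ji@J)@np.deg2rad(null(q))
            q=q+np.rad2deg(dq)
        traj.append(q.copy())
    return q,np.array(traj)
E
python3 - <<'E'
from sim import *
for i in range(len(L)-1):
    q,p,r=L[i];q2,p2,r2=L[i+1]
    if np.allclose(q,q2,atol=.3): continue
    s,t=simto(np.array(q),np.array(p2),Ro.from_euler('xyz',r2,degrees=True))
    print(i,'from',np.round(q,0),'act',np.round(q2,0),'sim',s.round(0))
E
```

```text
0 from [-71.  18.  -4.  83.   1.  79.  -3.] act [-65.  -7.  -9. 111.  -1.  76.  74.] sim [-66.  -7.  -8. 111.  -1.  76.  74.]
1 from [-65.  -7.  -9. 111.  -1.  76.  74.] act [-41.  -7.  16. 115.   2.  71.  63.] sim [-41.  -7.  16. 115.   2.  71.  63.]
2 from [-41.  -7.  16. 115.   2.  71.  63.] act [-35.   8.  21. 124.  -4.  49.  54.] sim [-35.   8.  22. 124.  -4.  49.  54.]
4 from [-35.   8.  21. 124.  -4.  49.  53.] act [ -2.  21.  48.  86. -15.  80.  72.] sim [ -0.  20.  45.  86. -14.  80.  71.]
5 from [ -2.  21.  48.  86. -15.  80.  72.] act [  2.  32.  42.  99. -25.  59.  78.] sim [  2.  32.  42.  99. -25.  59.  78.]
6 from [  2.  32.  42.  99. -25.  59.  78.] act [ -2.  22.  48.  89. -16.  77.  72.] sim [ -2.  22.  48.  89. -16.  77.  72.]
7 from [ -2.  22.  48.  89. -16.  77.  72.] act [-33.  10.  35. 101.  -6.  71.  46.] sim [-33.  10.  35. 101.  -6.  71.  46.]
8 from [-33.  10.  35. 101.  -6.  71.  46.] act [-34.  24.  29. 106. -14.  54.  47.] sim [-35.  24.  29. 106. -14.  54.  47.]
9 from [-34.  24.  29. 106. -14.  54.  47.] act [-35.  23.  29. 106. -14.  54.  47.] sim [-3
[... 603 characters left out ...]
33. 116.  32.  66.  24.] sim [-23. -16.  32. 116.  31.  66.  24.]
16 from [-24. -16.  33. 116.  32.  66.  24.] act [-21.   9.  57.  99.  -5.  75.  61.] sim [-18.   8.  53.  99.  -5.  75.  61.]
17 from [-21.   9.  57.  99.  -5.  75.  61.] act [-21.   8.  56.  99.  -5.  75.  61.] sim [-21.   8.  57.  99.  -5.  75.  61.]
18 from [-21.   8.  56.  99.  -5.  75.  61.] act [-15.  18.  55. 101. -15.  69.  70.] sim [-14.  17.  54. 101. -15.  69.  69.]
19 from [-15.  18.  55. 101. -15.  69.  70.] act [-16.  16.  56. 100. -14.  72.  69.] sim [-16.  16.  56. 100. -14.  72.  69.]
20 from [-16.  16.  56. 100. -14.  72.  69.] act [-24.  22.  69. 100. -21.  73. -20.] sim [-28.  27.  76. 100. -27.  75. -16.]
```

```bash
cat > seq.py <<'E'
from sim import *
def run(q,way,verbose=True,clampm=0.3):
    mn=[]
    for nm,p,R in way:
        q,t=simto(q,np.array(p),R,n=30)
        m=np.minimum(t-lo,hi-t);k=np.unravel_index(m.argmin(),m.shape)
        mn.append(m.min())
        if verbose: print(nm,q.round(0),'minmargin',round(m.min(),1),'j',k[1]+1)
    return q,mn
def hookway(th,gz=.165):
    R=T(65.3,th);tz=R.apply([0,0,1]);h=np.r_[tz[:2]/np.hypot(*tz[:2]),0]
    c=HK-[0,0,.185-gz]+.019*tz
    return R,tz,h,c
def way(g,hd,th,gz=.165):
    R=T(hd,th);tz=R.apply([0,0,1]);G=np.array([g[0],g[1],gz])
    Rh,tzh,h,c=hookway(th,gz)
    W=[('up',[g[0],g[1],.25],down(hd)),
     ('tilt',G-.081*tz+[0,0,.03],R),('preg',G-.081*tz,R),('grasp',G+.019*tz,R),('lift',G+.019*tz+[0,0,.14],R),
     ('hpre',c+[0,0,.037]-.05*h,Rh),('above',c+[0,0,.037],Rh),('seat',c+[0,0,-.045],Rh),('back',c+[0,0,-.045]-.1*h,Rh)]
    return W
E
python3 - <<'E'
from seq import *
q=np.array(L[-1][0]);
print('stay');run(q,[('dn',[.4752,-.3245,.146],down(20))]+way([.4752,-.3245],20,35))
for g in ([.475,-.27],[.52,-.3],[.43,-.3],[.55,-.3]):
  for hd in (20,40,50):
    for th in (30,35,40):
      s,m=run(q,[('mv',[*g,.19],down(hd)),('dn',[*g,.146],down(hd))]+way(g,hd,th),False);print(g,hd,th,np.round(m,0))
E
```

```text
stay
dn [-23.  23.  68. 101. -23.  71. -19.] minmargin 2.1 j 3
up [-27.  18.  72.  94. -17.  81. -23.] minmargin -1.2 j 3
tilt [-28. -40.  81. 119. -17.  53.  -5.] minmargin -22.5 j 2
preg [-30. -41.  85. 121. -16.  51.  -2.] minmargin -23.8 j 2
grasp [-45. -43.  93. 123. -17.  38.  -2.] minmargin -25.3 j 2
lift [-33. -35.  76. 116. -21.  50. -12.] minmargin -25.0 j 2
hpre [-60. -25.  47. 128. -39.  41. -11.] minmargin -20.1 j 2
above [-65. -20.  48. 125. -44.  38. -11.] minmargin -7.9 j 2
seat [-78. -16.  64. 131. -57.  34.   8.] minmargin -2.7 j 2
back [-61. -26.  58. 135. -44.  40.   4.] minmargin -8.3 j 2
[0.475, -0.27] 20 30 [ -3.  -3.  -6. -45. -46. -46. -44. -39. -28. -27. -34.]
[0.475, -0.27] 20 35 [ -3.  -3.  -6. -39. -40. -40. -38. -34. -22. -20. -27.]
[0.475, -0.27] 20 40 [ -3.  -3.  -6. -34. -35. -35. -32. -29. -16. -12. -20.]
[0.475, -0.27] 40 30 [ 2.  3.  1. -6.  9. 11.  7. -1.  2.  6.  4.]
[0.475, -0.27] 40 35 [ 2.  3.  1. -6.  6.  8.  4. -3.  1.  5.  5.]
[0.475, -0.27] 40 40 [ 2.  3.  1. -7.  3.  4.  1. -4.  1.  5.  3.]
[0.475, -0.27] 50 30 [ 2.  5.  4.  3.  8.  9. 14
[... 1317 characters left out ...]
2.  2. -3.  7.  9. 11. -1.  2.  6.  6.]
[0.43, -0.3] 50 40 [ 2.  2.  2. -3. 11. 12.  9. -2.  2.  6.  4.]
[0.55, -0.3] 20 30 [ 2.  6.  4. -6. -0. -2. -1. -4.  1.  5.  4.]
[0.55, -0.3] 20 35 [ 2.  6.  4. -9. -6. -2. -5. -6. -0.  4.  3.]
[0.55, -0.3] 20 40 [  2.   6.   4. -13. -13.  -7. -11.  -7.  -1.   4.   1.]
[0.55, -0.3] 40 30 [ 2. 10.  9.  9. 16. 10. 11.  3.  3.  7.  4.]
[0.55, -0.3] 40 35 [ 2. 10.  9.  9. 20. 14. 14.  2.  3.  6.  6.]
[0.55, -0.3] 40 40 [ 2. 10.  9.  9. 18. 18. 18.  1.  2.  6.  5.]
[0.55, -0.3] 50 30 [ 2. 12. 11. 11. 11. 13. 15.  4.  4.  7.  4.]
[0.55, -0.3] 50 35 [ 2. 12. 11. 11. 14. 16. 18.  3.  3.  7.  6.]
[0.55, -0.3] 50 40 [ 2. 12. 11. 11. 17. 19. 21.  2.  3.  6.  5.]
```

Run:
```python
from seq import *
q=np.array(L[-1][0])
for g in ([.54,-.32],[.56,-.31]):
  for hd,th in ((45,30),(55,30),(50,33)):
    print(g,hd,th);s,m=run(q,[('mv',[*g,.19],down(hd)),('dn',[*g,.146],down(hd))]+way(g,hd,th))
```

```text
[0.54, -0.32] 45 30
mv [-17.  25.  60.  91. -22.  77.   0.] minmargin 2.4 j 3
dn [-16.  27.  58.  94. -24.  73.   2.] minmargin 11.5 j 3
up [-18.  23.  61.  86. -20.  83.  -1.] minmargin 10.0 j 3
tilt [ 29.  33.  46.  95. -71. 104.  43.] minmargin 10.3 j 3
preg [ 30.  35.  45.  96. -72. 103.  45.] minmargin 13.4 j 6
grasp [ 23.  35.  42. 101. -76.  95.  46.] minmargin 13.5 j 5
lift [ 20.  25.  46.  96. -71.  99.  33.] minmargin 13.7 j 5
hpre [-17. -14.  15. 129. -67.  53.  12.] minmargin 3.4 j 2
above [-20. -10.  12. 127. -70.  49.  11.] minmargin 3.7 j 2
seat [-21.  -3.  13. 132. -82.  47.  27.] minmargin 7.2 j 2
back [-14.  -9.  20. 136. -72.  56.  28.] minmargin 4.1 j 4
[0.54, -0.32] 55 30
mv [-16.  25.  58.  91. -21.  76.  10.] minmargin 2.5 j 3
dn [-15.  27.  56.  94. -23.  72.  11.] minmargin 13.5 j 3
up [-17.  22.  59.  86. -19.  83.   8.] minmargin 12.1 j 3
tilt [ 33.  38.  42.  85. -69. 111.  45.] minmargin 6.7 j 6
preg [ 33.  40.  41.  86. -69. 110.  47.] minmargin 6.7 j 6
grasp [ 26.  39.  39.  93. -71. 101.  48.] minmargin 8.3 j 6
lift [ 25.  30.  42.  88. -69. 107.  36.]
[... 2285 characters left out ...]
 minmargin 4.1 j 4
[0.56, -0.31] 50 33
mv [-16.  27.  58.  89. -23.  77.   4.] minmargin 2.5 j 3
dn [-16.  29.  56.  92. -25.  73.   5.] minmargin 13.4 j 3
up [-17.  25.  59.  84. -21.  83.   2.] minmargin 12.0 j 3
tilt [ 28.  34.  44.  90. -68. 104.  41.] minmargin 12.4 j 3
preg [ 28.  36.  43.  91. -69. 103.  43.] minmargin 13.2 j 6
grasp [ 22.  36.  41.  97. -72.  95.  44.] minmargin 14.7 j 6
lift [ 20.  27.  44.  91. -69. 100.  32.] minmargin 16.9 j 5
hpre [-18. -14.  14. 128. -62.  52.   7.] minmargin 3.1 j 2
above [-20. -11.  11. 125. -65.  48.   5.] minmargin 3.3 j 2
seat [-21.  -4.  12. 130. -76.  45.  21.] minmargin 6.8 j 2
back [-15. -10.  19. 135. -68.  54.  23.] minmargin 5.2 j 4
```

Run:
```python
from seq import *
plan([([.54,-.32,.172],down(48),{'n':6})])
```

```text
0 10.5,3,-0.3,0,0,-4.7,10.1,3.8,-0.3,0,0.1,-4.6,9.9,4.7,-0.4,0,0,-4.7,9.4,5.4,-0.3,0,0,-4.6,9,6.2,-0.3,0,0.1,-4.7,8.4,6.9,-0.3,0,0,-4.6
end [ 0.54  -0.32   0.172] [-180.   -0.   48.]
```

Request:
servo_tool:
  commands: [10.5,3,0,0,0,-4.7,10,4,0,0,0,-4.6,10,4.7,0,0,0,-4.7,9.4,5.4,0,0,0,-4.6,9,6.2,0,0,0,-4.7,8.4,7,0,0,0,-4.6,0,0,12,0,0,0,0,0,8,0,0,0,0,0,2,0,0,0,0,0,0,0,0,0]

```text
time_s: 19.7
tool_pos: [0.5389, -0.3206, 0.1474]
tool_rot: [-179.8, 0.2, 47.8]
force: [0.8, 1.1, -7.4]
grip_width: 0.0567
```

Run:
```python
from h import *
log()
```

```text
19.7 q [-15.6  27.2  57.6  93.6 -23.6  72.7   4.2] p [ 0.5389 -0.3206  0.1474] r [-179.8    0.2   47.8] F [ 0.8  1.1 -7.4] w 0.0567
```

Request:
servo_tool:
  commands: [0,0,1.5,0,0,0,0,0,1,0,0,0,0,0,0,0,0,0]

```text
time_s: 20.0
tool_pos: [0.5403, -0.3207, 0.1461]
tool_rot: [-180.0, 0.2, 47.9]
force: [-0.2, 0.5, -8.5]
grip_width: 0.0566
```

Run:
```python
from h import *
log()
```

```text
20.0 q [-15.6  27.2  57.5  93.6 -23.7  72.5   4.3] p [ 0.5403 -0.3207  0.1461] r [-180.     0.2   47.9] F [-0.2  0.5 -8.5] w 0.0566
```

Request:
servo_tool:
  commands: [0,0,1.5,0,0,0,0,0,1,0,0,0,0,0,0,0,0,0]

```text
time_s: 20.3
tool_pos: [0.5406, -0.3209, 0.1458]
tool_rot: [180.0, 0.1, 47.9]
force: [-2.8, 1.7, 5.5]
grip_width: 0.057
```

Run:
```python
from h import *
log()
```

```text
20.3 q [-15.5  27.3  57.5  93.6 -23.8  72.4   4.4] p [ 0.5406 -0.3209  0.1458] r [1.80e+02 1.00e-01 4.79e+01] F [-2.8  1.7  5.5] w 0.057
```

Request:
servo_tool:
  commands: [0,0,-1,0,0,0,0,0,0,0,0,0,0,0,0,0,0,0,0,0,0,0,0,0,0,0,-20,0,0,0,0,0,-30,0,0,0,0,0,-35,0,0,0,0,0,-20,0,0,0,0,0,0,0,0,0]
  jaw: 84

```text
time_s: 21.2
tool_pos: [0.5418, -0.322, 0.2527]
tool_rot: [179.7, 0.1, 47.9]
force: [-0.3, 0.1, -0.7]
grip_width: 0.084
```

Run:
```python
from seq import *
log()
q=np.array(monitor.get_obs()['qpos'])
g=[.5405,-.321];W=way(g,47.9,30)[1:]
s,m=run(q,W)
s,t=simto(q,np.array(W[0][1]),W[0][2],n=10);print(np.abs(np.diff(np.vstack([q,t]),axis=0)).max(0).round(1))
plan([(W[0][1],W[0][2],{'n':10}),(W[1][1],W[1][2],{'n':2})])
```

```text
21.2 q [-17.2  23.   60.4  85.6 -19.9  82.7   1.5] p [ 0.5418 -0.322   0.2527] r [1.797e+02 1.000e-01 4.790e+01] F [-0.3  0.1 -0.7] w 0.084
tilt [ 31.  34.  44.  92. -70. 106.  43.] minmargin 11.1 j 3
preg [ 31.  36.  44.  93. -71. 105.  46.] minmargin 11.4 j 6
grasp [ 25.  36.  41.  99. -74.  97.  47.] minmargin 12.8 j 6
lift [ 22.  27.  44.  93. -71. 101.  34.] minmargin 15.0 j 5
hpre [-16. -14.  14. 129. -67.  53.  12.] minmargin 3.6 j 2
above [-19. -10.  11. 127. -70.  49.  11.] minmargin 3.8 j 2
seat [-20.  -3.  12. 132. -82.  47.  27.] minmargin 7.3 j 2
back [-13.  -9.  19. 136. -72.  57.  28.] minmargin 4.1 j 4
[5.3 3.  2.2 1.4 5.7 4.  4.9]
0 -7,-0.2,1.7,0,6,0,-7.2,-0.1,1,0.1,6,0,-7.2,-0.2,0.3,0,6,0,-7.3,-0.2,-0.6,0,6,0.1,-7.1,-0.1,-1.2,0,6.1,0,-6.9,-0.2,-2.1,0.1,6,0,-6.7,-0.2,-2.7,0,6,0,-6.4,-0.1,-3.4,0,6,0,-6,-0.2,-4.1,0,6,0,-5.5,-0.1,-4.7,0.1,6,0
10 -13,0,7.5,0,0,0,-13,0,7.5,0,0,0
end [ 0.4935 -0.3731  0.2055] [180. -60.  48.]
```

Request:
servo_tool:
  commands: [-7,0,1.7,0,6,0,-7.2,0,1,0,6,0,-7.2,0,0.3,0,6,0,-7.3,0,-0.6,0,6,0,-7.1,0,-1.2,0,6,0,-6.9,0,-2.1,0,6,0,-6.7,0,-2.7,0,6,0,-6.4,0,-3.4,0,6,0,-6,0,-4.1,0,6,0,-5.5,0,-4.7,0,6,0]

```text
time_s: 22.2
tool_pos: [0.4927, -0.3733, 0.2313]
tool_rot: [-179.8, -60.0, 47.6]
force: [-0.4, -0.1, 0.0]
grip_width: 0.0839
```

Request:
servo_tool:
  commands: [-13,0,7.5,0,0,0,0,0,0,0,0,0]

```text
time_s: 22.4
tool_pos: [0.4926, -0.3721, 0.2134]
tool_rot: [-179.2, -59.7, 47.1]
force: [0.8, 1.3, 0.1]
grip_width: 0.0841
```

Run:
```python
from h import *
log();snap('scene','s9.png');snap('top','t9.png')
a=cv2.imread('pics/s9.png')[60:260,110:310];b=cv2.imread('pics/t9.png')[150:350,280:480]
cv2.imwrite('pics/s9z.png',cv2.resize(np.hstack([a,b]),None,fx=2,fy=2))
for n in ('scene','top'):
    z=np.load(f'pics/{n[0]}9.npz');W=pts(n,z['d'])[z['d']>0]-[0,0,.0012]
    m=(abs(W[:,0]-.54)<.035)&(abs(W[:,1]+.32)<.035)&(W[:,2]>.14)&(W[:,2]<.2)
    Q=W[m];print(n,len(Q))
    if len(Q)>5:
        v=cv2.fitLine(Q[:,:2].astype(np.float32),cv2.DIST_HUBER,0,.001,.001).ravel();print(np.rad2deg(np.arctan2(v[1],v[0])),v[2:],Q.min(0),Q.max(0))
    a=np.deg2rad(47.9);e=W[:,:2]-[.5405,-.321];l=np.c_[e@[np.cos(a),np.sin(a)],e@[-np.sin(a),np.cos(a)]]
    Q=W[(abs(l[:,0])<.16)&(abs(l[:,1])<.11)&(W[:,2]>.058)&(W[:,2]<.069)];r=cv2.minAreaRect(Q[:,:2].astype(np.float32)*1000);print(r)
```

```text
22.4 q [ 31.   35.6  43.7  92.6 -70.2 105.2  44.6] p [ 0.4926 -0.3721  0.2134] r [-179.2  -59.7   47.1] F [0.8 1.3 0.1] w 0.0841
scene 114
-41.37647 [ 0.54509246 -0.31860206] [ 0.5207075  -0.33885915  0.14053768] [ 0.56978809 -0.29603152  0.19495708]
((543.80322265625, -320.39837646484375), (295.49505615234375, 184.5021209716797), 48.28535079956055)
top 91
-41.288483 [ 0.54601043 -0.3227734 ] [ 0.51907273 -0.3392307   0.14163381] [ 0.5630558  -0.29814769  0.19392647]
((542.29736328125, -320.1134338378906), (287.4712829589844, 186.13330078125), 48.26089096069336)
```

View pics/s9z.png

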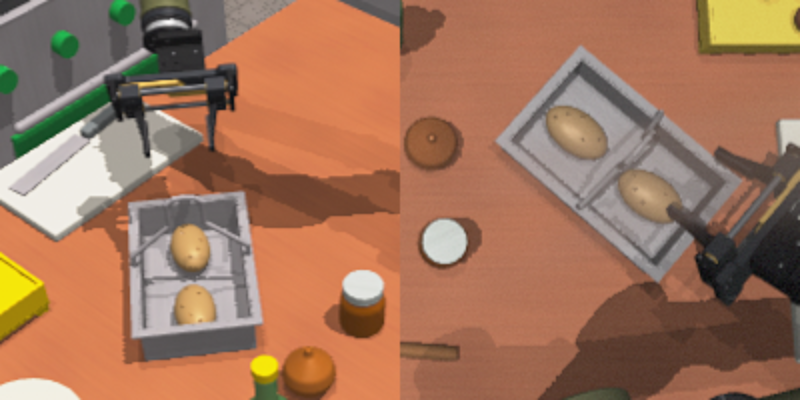

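Run:
```python
from seq import *
R=T(48.4,30);tz=R.apply([0,0,1]);G=np.array([.542,-.3205,.165])
plan([(G-.081*tz,R,{'n':1}),(G+.019*tz,R,{'n':5})])
```

```text
0 -10.3,1.8,5.6,0.3,0.2,-0.2,0,0,20,0,0,0,0,0,20,0,0,0,0,0,20,0,0,0,0.1,0,20,0,0,0,0,0,20,0,0,0
end [ 0.5529 -0.3082  0.1555] [-179.9  -60.    48.3]
```

Request:
servo_tool:
  commands: [-10.3,1.8,5.6,0.3,0.2,-0.2,0,0,0,0,0,0,0,0,20,0,0,0,0,0,20,0,0,0,0,0,20,0,0,0,0,0,20,0,0,0,0,0,20,0,0,0,0,0,0,0,0,0]

```text
time_s: 23.3
tool_pos: [0.5538, -0.3051, 0.1541]
tool_rot: [-179.6, -60.1, 48.2]
force: [0.7, 1.3, 0.4]
grip_width: 0.0839
```

Run:
```python
from seq import *
log();snap('scene','s10.png');snap('top','t10.png')
a=cv2.imread('pics/s10.png')[60:260,110:310];b=cv2.imread('pics/t10.png')[150:350,280:480]
cv2.imwrite('pics/s10z.png',cv2.resize(np.hstack([a,b]),None,fx=2,fy=2))
R=T(48.4,30);tz=R.apply([0,0,1]);G=np.array([.542,-.3205,.165])
plan([(G+.019*tz,R,{'n':1})])
```

```text
23.3 q [ 24.5  36.7  40.6  98.4 -74.2  97.1  46.6] p [ 0.5538 -0.3051  0.1541] r [-179.6  -60.1   48.2] F [0.7 1.3 0.4] w 0.0839
0 0.5,0,0.9,0.1,0,-0.1
end [ 0.5529 -0.3081  0.1555] [-180.   -60.    48.4]
```

View pics/s10z.png

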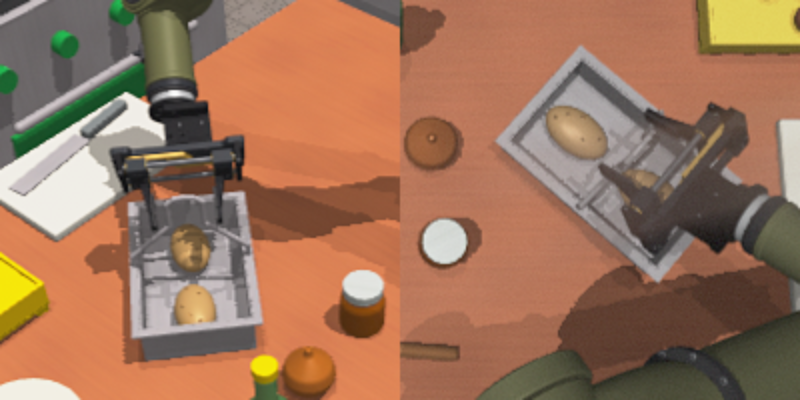

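Request:
servo_tool:
  commands: [0,0,0,0,0,0,0,0,0,0,0,0,0,0,0,0,0,0,0,0,0,0,0,0,0,0,0,0,0,0]
  jaw: 40
  newtons: 50

```text
time_s: 23.9
tool_pos: [0.5511, -0.3094, 0.1559]
tool_rot: [-179.8, -60.0, 48.2]
force: [-4.2, 0.9, 1.8]
grip_width: 0.0564
```

Run:
```python
from seq import *
log()
p,r=cur();plan([(p+[0,0,.03],r,{'n':3})])
```

```text
23.9 q [ 24.8  36.6  40.8  98.3 -74.1  97.2  46.6] p [ 0.5511 -0.3094  0.1559] r [-179.8  -60.    48.2] F [-4.2  0.9  1.8] w 0.0564
0 8.7,0,-5,0,0,0,8.6,0,-5,0,0,0,8.7,0,-5,0,0,0
end [ 0.5511 -0.3094  0.1859] [-179.8  -60.    48.2]
```

Gripped both legs. Lift gently.

Request:
servo_tool:
  commands: [5,0,-3,0,0,0,10,0,-6,0,0,0,10,0,-6,0,0,0,5,0,-3,0,0,0,0,0,0,0,0,0]

```text
time_s: 24.4
tool_pos: [0.552, -0.3105, 0.192]
tool_rot: [179.8, -60.0, 48.5]
force: [-0.2, -0.5, -8.8]
grip_width: 0.0567
```

Run:
```python
from seq import *
log();snap('scene','s11.png');snap('top','t11.png')
a=cv2.imread('pics/s11.png')[60:260,110:310];b=cv2.imread('pics/t11.png')[150:350,280:480]
cv2.imwrite('pics/s11z.png',cv2.resize(np.hstack([a,b]),None,fx=2,fy=2))
for n in ('scene','top'):
    z=np.load(f'pics/{n[0]}11.npz');W=pts(n,z['d'])[z['d']>0]-[0,0,.0012]
    a=np.deg2rad(48.4);e=W[:,:2]-[.542,-.3205];l=np.c_[e@[np.cos(a),np.sin(a)],e@[-np.sin(a),np.cos(a)]]
    Q=np.c_[l,W[:,2]][(abs(l[:,0])<.16)&(abs(l[:,1])<.11)&(W[:,2]>.08)&(W[:,2]<.12)&((abs(l[:,0])>.13)|(abs(l[:,1])>.08))]
    A=np.c_[Q[:,:2],np.ones(len(Q))];c=np.linalg.lstsq(A,Q[:,2],rcond=None)[0];print(n,len(Q),'slope deg x,y',np.rad2deg(c[:2]),c[2])
```

```text
24.4 q [ 24.   33.8  41.8  97.3 -73.   98.2  43.5] p [ 0.552  -0.3105  0.192 ] r [179.8 -60.   48.5] F [-0.2 -0.5 -8.8] w 0.0567
scene 1008 slope deg x,y [-0.34179253  0.00858575] 0.09924200545583857
top 1247 slope deg x,y [0.05967135 0.01013332] 0.10050750780986555
```

View pics/s11z.png

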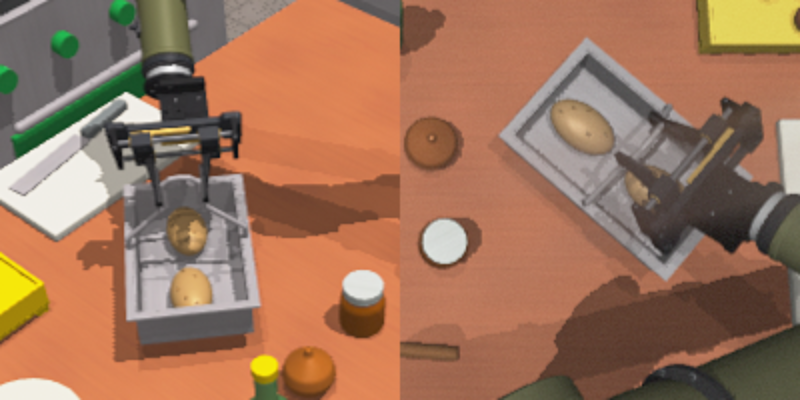

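Run:
```python
from seq import *
p,r=cur();q=np.array(monitor.get_obs()['qpos'])
Rh,tzh,h,c=hookway(30)
print('h',h,'c',c)
up=np.array([p[0],p[1],.296]); mid_eye=np.array([.49,-.03]); Rm=T(57,30); tm=Rm.apply([0,0,1]); mid=np.r_[mid_eye+.0165*tm[:2]/np.hypot(*tm[:2]),.297]
pre=np.r_[(c-.06*h)[:2],.298]
W=[('up',up,r),('mid',mid,Rm),('pre',pre,Rh),('above',pre+.06*h,Rh),('seat',np.r_[c[:2],.21],Rh)]
run(q,W)
plan([(up,r,{'n':5}),(mid,Rm,{'n':9}),(pre,Rh,{'n':9})])
```

```text
h [0.41786707 0.90850818 0.        ] c [0.51277579 0.31274903 0.2555    ]
up [ 22.  27.  44.  93. -70. 102.  34.] minmargin 16.0 j 6
mid [  1.  -5.  36. 121. -59.  78.  25.] minmargin 11.9 j 2
pre [-14. -14.  13. 129. -66.  55.  11.] minmargin 2.6 j 2
above [-17. -10.   9. 127. -70.  49.  10.] minmargin 3.0 j 2
seat [-18.  -3.  11. 132. -82.  47.  27.] minmargin 7.0 j 2
0 18.3,0,-10.6,0,0,0,18.2,0,-10.5,0,0,0,18.3,0,-10.6,0,0,0,18.2,0,-10.5,0,0,0,18.3,0,-10.6,0,0,0,10.3,-26.1,17.7,0.8,0,-0.5,10.6,-25.7,18,0.9,0,-0.5,10.8,-25.4,18.4,0.8,0,-0.5,11,-25,18.8,0.9,0,-0.4,11.2,-24.7,19.2,0.8,0,-0.5
10 11.4,-24.3,19.5,0.8,0,-0.5,11.6,-23.9,19.9,0.9,0,-0.5,11.8,-23.4,20.2,0.8,0,-0.5,12,-23.1,20.6,0.9,0,-0.5,12.6,-17.6,21.5,0.8,0,-0.5,12.7,-17.3,21.7,0.8,0,-0.4,12.8,-16.8,22,0.8,0,-0.5,13,-16.4,22.2,0.8,0,-0.4,13,-16,22.5,0.8,0,-0.5,13.3,-15.6,22.6,0.8,0,-0.5
20 13.3,-15.2,22.9,0.8,0,-0.4,13.5,-14.7,23.1,0.7,0,-0.5,13.6,-14.3,23.2,0.8,0,-0.4
end [0.4877 0.2582 0.2981] [-180.   -60.    65.2]
```

Request:
servo_tool:
  commands: [10,0,-6,0,0,0,18,0,-10.5,0,0,0,18,0,-10.5,0,0,0,18,0,-10.5,0,0,0,18,0,-10.5,0,0,0,9.5,0,-5,0,0,0,0,0,0,0,0,0]

```text
time_s: 25.2
tool_pos: [0.5517, -0.3104, 0.2985]
tool_rot: [179.7, -60.0, 48.6]
force: [-0.2, -0.2, -8.0]
grip_width: 0.057
```

Run:
```python
from seq import *
log()
p,r=cur()
Rh,tzh,h,c=hookway(30)
mid_eye=np.array([.49,-.03]); Rm=T(57,30); tm=Rm.apply([0,0,1]); mid=np.r_[mid_eye+.0165*tm[:2]/np.hypot(*tm[:2]),.297]
pre=np.r_[(c-.06*h)[:2],.298]
plan([(mid,Rm,{'n':10}),(pre,Rh,{'n':10})])
```

```text
25.2 q [ 22.2  26.7  44.1  92.8 -70.6 101.8  33.7] p [ 0.5517 -0.3104  0.2985] r [179.7 -60.   48.6] F [-0.2 -0.2 -8. ] w 0.057
0 9.1,-23.5,16,0.8,0,-0.4,9.4,-23.2,16.4,0.7,0,-0.4,9.4,-23,16.6,0.8,0,-0.5,9.7,-22.6,17,0.8,0,-0.4,9.8,-22.4,17.3,0.7,0,-0.4,10,-22,17.5,0.8,0,-0.4,10.1,-21.8,17.8,0.7,0,-0.5,10.4,-21.4,18.2,0.8,0,-0.4,10.4,-21.1,18.4,0.8,0,-0.4,10.7,-20.7,18.7,0.7,0,-0.4
10 11.3,-15.9,19.3,0.7,0,-0.4,11.3,-15.6,19.6,0.7,0,-0.4,11.5,-15.3,19.7,0.8,0,-0.4,11.6,-14.9,19.9,0.7,0,-0.5,11.7,-14.6,20.1,0.7,0,-0.4,11.9,-14.2,20.3,0.7,0,-0.4,11.9,-13.9,20.5,0.8,0,-0.4,12,-13.5,20.6,0.7,0,-0.4,12.1,-13.2,20.9,0.7,0,-0.4,12.2,-12.9,20.9,0.7,0,-0.5
end [0.4877 0.2582 0.298 ] [179.9 -60.   65.4]
```

Request:
servo_tool:
  commands: [4.5,-12,8,0.4,0,-0.2,9.3,-23.3,16.2,0.8,0,-0.4,9.4,-23,16.6,0.8,0,-0.4,9.6,-22.8,16.8,0.8,0,-0.4,9.8,-22.4,17.2,0.8,0,-0.4,10,-22,17.5,0.8,0,-0.4,10.1,-21.8,17.8,0.7,0,-0.4,10.3,-21.4,18.1,0.7,0,-0.4,10.4,-21.2,18.4,0.8,0,-0.4,10.6,-20.8,18.6,0.7,0,-0.4]

```text
time_s: 26.2
tool_pos: [0.5011, -0.0286, 0.2945]
tool_rot: [-179.0, -60.0, 55.7]
force: [-0.4, 0.4, -7.1]
grip_width: 0.0566
```

Request:
servo_tool:
  commands: [5,-10,9.5,0.4,0,-0.2,11.3,-16,19.3,0.7,0,-0.4,11.3,-15.6,19.6,0.7,0,-0.4,11.5,-15.3,19.7,0.8,0,-0.4,11.6,-14.9,19.9,0.7,0,-0.5,11.7,-14.6,20.1,0.7,0,-0.4,11.9,-14.2,20.3,0.7,0,-0.4,5.9,-7,10.2,0.4,0,-0.2,0,0,0,0,0,0]

```text
time_s: 27.1
tool_pos: [0.4911, 0.1646, 0.2962]
tool_rot: [-178.9, -60.0, 61.7]
force: [-0.8, 0.0, -8.5]
grip_width: 0.0561
```

Run:
```python
from seq import *
log();snap('scene','s12.png');snap('top','t12.png')
Rh,tzh,h,c=hookway(30)
pre=np.r_[(c-.06*h)[:2],.298]
plan([(pre,Rh)])
```

```text
27.1 q [ -8.7 -13.8  21.3 128.7 -62.3  63.2  15. ] p [0.4911 0.1646 0.2962] r [-178.9  -60.    61.7] F [-0.8  0.  -8.5] w 0.0561
0 14.2,-16.5,23.8,0.8,0,-0.6,14.5,-16,24.1,0.8,0,-0.6,14.5,-15.5,24.3,0.8,0,-0.7
end [0.4877 0.2582 0.298 ] [179.9 -60.   65.4]
```

View pics/s12.png

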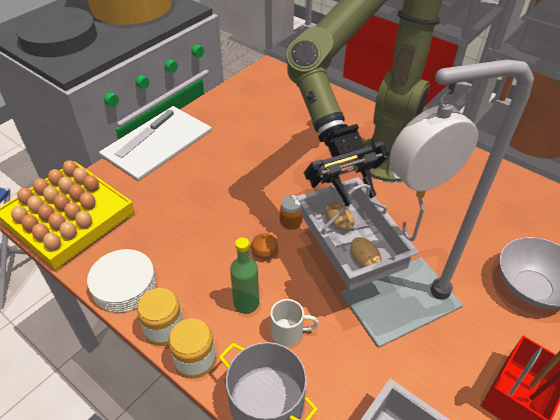

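View pics/t12.png

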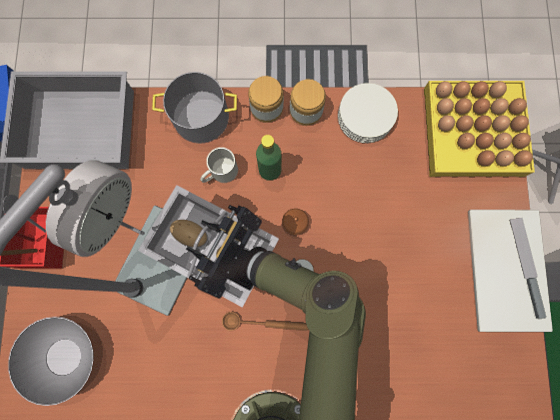

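```bash
cat > panpose.py <<'E'
from seq import *
def panpose(k,tag=''):
    p,r=cur();tz=r.apply([0,0,1]);hd=np.arctan2(tz[1],tz[0]);out=[]
    c0=p[:2]-.0165*np.array([np.cos(hd),np.sin(hd)])
    for n in ('scene','top'):
        z=np.load(f'pics/{n[0]}{k}.npz');W=pts(n,z['d'])[z['d']>0]-[0,0,.0012]
        e=W[:,:2]-c0;l=np.c_[e@[np.cos(hd),np.sin(hd)],e@[-np.sin(hd),np.cos(hd)]]
        zf=p[2]-.1559+.065
        Q=np.c_[l,W[:,2]][(abs(l[:,0])<.165)&(abs(l[:,1])<.11)&(abs(W[:,2]-zf)<.006)&((abs(l[:,0])>.125)|(abs(l[:,1])>.07))]
        R=cv2.minAreaRect(Q[:,:2].astype(np.float32)*1000);print(n,len(Q),'pan centre rel expected eye (heading frame,mm)',np.round(R[0],1),np.round(R[1],0),round(R[2],1),'zoff',(Q[:,2]-zf).mean().round(4))
        A=np.c_[Q[:,:2],np.ones(len(Q))];c=np.linalg.lstsq(A,Q[:,2],rcond=None)[0];print('  slopes',np.rad2deg(c[:2]).round(2))
    print('heading',np.rad2deg(hd),'expected eye',c0,p[2]+.0291)
E
python3 -c "
from panpose import *
panpose(12)"
```

```text
scene 1593 pan centre rel expected eye (heading frame,mm) [6.2 1.3] [186. 291.] 90.0 zoff 0.0001
  slopes [1.   0.29]
top 1621 pan centre rel expected eye (heading frame,mm) [3.1 1.5] [184. 288.] 89.7 zoff -0.0001
  slopes [-0.31  0.36]
heading 62.52273308968179 expected eye [0.48510645 0.1468762 ] 0.32546088818647934
```

Run:
```python
from seq import *
Rh,tzh,h,c=hookway(30)
pre=np.r_[HK[:2]-.0415*h[:2],.299]
plan([(pre,Rh,{'n':5})])
```

```text
0 8.9,-9.9,14.6,0.5,0,-0.4,9,-9.7,14.6,0.5,0,-0.3,9.1,-9.6,14.7,0.4,0,-0.4,9.1,-9.4,14.8,0.5,0,-0.4,9.1,-9.1,14.9,0.5,0,-0.4
end [0.4886 0.2601 0.299 ] [179.9 -60.   65.4]
```

Request:
servo_tool:
  commands: [4.5,-5,7.3,0.2,0,-0.2,9,-9.8,14.6,0.5,0,-0.4,9,-9.7,14.7,0.5,0,-0.4,9.1,-9.5,14.8,0.5,0,-0.4,9.1,-9.3,14.8,0.5,0,-0.4,4.5,-4.5,7.5,0.2,0,-0.2,0,0,0,0,0,0,0,0,0,0,0,0]

```text
time_s: 28.0
tool_pos: [0.4884, 0.2607, 0.2995]
tool_rot: [179.7, -60.1, 65.7]
force: [0.5, -1.5, -7.8]
grip_width: 0.0563
```

Run:
```python
from panpose import *
log();snap('scene','s13.png');snap('top','t13.png');panpose(13)
a=cv2.imread('pics/s13.png')[150:300,300:500];cv2.imwrite('pics/s13z.png',cv2.resize(a,None,fx=4,fy=4))
b=cv2.imread('pics/t13.png')[150:350,60:260];cv2.imwrite('pics/t13z.png',cv2.resize(b,None,fx=3,fy=3))
for n in ('scene','top'):
    z=np.load(f'pics/{n[0]}13.npz');W=pts(n,z['d'])[z['d']>0]-[0,0,.0012]
    e=W[:,:2]-HK[:2];a=np.deg2rad(65.3);l=np.c_[e@[np.cos(a),np.sin(a)],e@[-np.sin(a),np.cos(a)],W[:,2]]
    Q=l[(abs(l[:,1])<.015)&(abs(l[:,0])<.03)&(l[:,2]>.275)&(l[:,2]<.40)]
    print(n,len(Q));Q=Q[np.argsort(Q[:,2])];print((Q[::max(1,len(Q)//25)]*1000).round(0).tolist())
Rh,tzh,h,c=hookway(30)
plan([(np.r_[HK[:2]-.0415*h[:2],.299],Rh)])
```

```text
28.0 q [-14.  -14.4  12.9 129.2 -66.4  54.8  11.4] p [0.4884 0.2607 0.2995] r [179.7 -60.1  65.7] F [ 0.5 -1.5 -7.8] w 0.0563
scene 1822 pan centre rel expected eye (heading frame,mm) [ 0.3 -0.6] [189. 292.] 89.8 zoff -0.0008
  slopes [-0.82 -0.21]
top 1426 pan centre rel expected eye (heading frame,mm) [ 0.6 -0.4] [184. 287.] 89.6 zoff -0.0001
  slopes [-0.95 -0.14]
heading 65.21605429809804 expected eye [0.48191557 0.24493848] 0.32871261506953214
scene 234
[[-4.0, -1.0, 276.0], [13.0, -4.0, 282.0], [9.0, -2.0, 284.0], [-4.0, -6.0, 286.0], [17.0, -6.0, 288.0], [-11.0, -2.0, 290.0], [22.0, -3.0, 295.0], [-17.0, -5.0, 298.0], [18.0, -4.0, 301.0], [23.0, -1.0, 305.0], [-15.0, -3.0, 307.0], [20.0, -3.0, 309.0], [24.0, -4.0, 314.0], [23.0, -0.0, 324.0], [21.0, -3.0, 330.0], [18.0, -3.0, 337.0], [23.0, -3.0, 345.0], [19.0, -4.0, 350.0], [21.0, -5.0, 357.0], [18.0, -4.0, 362.0], [21.0, -3.0, 371.0], [20.0, -4.0, 376.0], [22.0, -2.0, 384.0], [19.0, -1.0, 389.0], [16.0, -0.0, 392.0], [10.0, -4.0, 396.0]]
top 91
[[5.0, 0.0, 282.0], [3.0, 4.0, 284.0], [-2.0, -3.0, 284.0], [12.0, 4.0, 285.0], [0.0, -2.0, 285.0], [5.0, -2.0, 286.0], [10.0, -2.0, 286.0], [8.0, 2.0, 287.0], [10.0, 3.0, 287.0], [14.0, -2.0, 288.0], [-4.0, -1.0, 289.0], [11.0, -1.0, 290.0], [-7.0, -2.0, 291.0], [16.0, -3.0, 293.0], [-20.0, -1.0, 299.0], [15.0, 3.0, 301.0], [15.0, 4.0, 306.0], [-18.0, -1.0, 307.0], [14.0, -1.0, 308.0], [15.0, -0.0, 310.0], [-20.0, 1.0, 311.0], [15.0, 3.0, 314.0], [17.0, -3.0, 316.0], [14.0, 2.0, 323.0], [14.0, -0.0, 327.0], [18.0, 5.0, 329.0], [15.0, 2.0, 334.0], [15.0, 3.0, 339.0], [17.0, -3.0, 343.0], [15.0, 2.0, 347.0], [16.0, -2.0, 350.0]]
0 -0.5,-0.3,0.3,0.1,-0.1,0.1
end [0.4886 0.2601 0.299 ] [180.  -60.   65.4]
```

View pics/s13z.png

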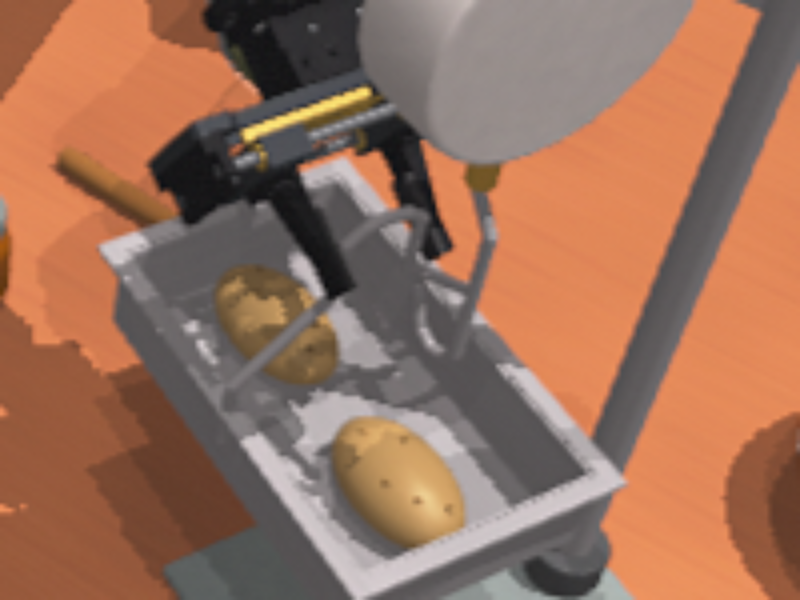

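View pics/t13z.png

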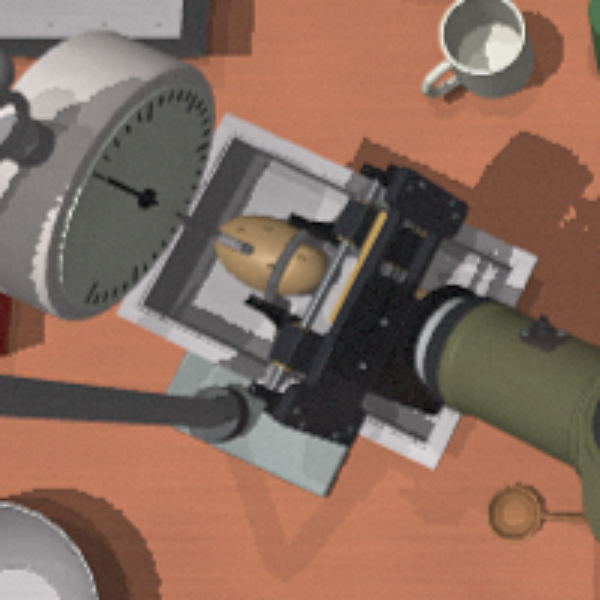

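Request:
servo_tool:
  commands: [2.5,0,4.3,0,0,0,4.7,0,8.2,0,0,0,4.7,0,8.2,0,0,0,4.7,0,8.2,0,0,0,4.7,0,8.2,0,0,0,4.7,0,8.2,0,0,0,2.5,0,4.3,0,0,0,0,0,0,0,0,0,0,0,0,0,0,0]

```text
time_s: 29.0
tool_pos: [0.512, 0.313, 0.2995]
tool_rot: [179.7, -60.1, 65.6]
force: [0.4, -1.0, -7.5]
grip_width: 0.0565
```

Run:
```python
from panpose import *
log();snap('scene','s14.png');snap('top','t14.png');panpose(14)
a=cv2.imread('pics/s14.png')[150:300,300:500];cv2.imwrite('pics/s14z.png',cv2.resize(a,None,fx=4,fy=4))
b=cv2.imread('pics/t14.png')[150:350,60:260];cv2.imwrite('pics/t14z.png',cv2.resize(b,None,fx=3,fy=3))
p,r=cur();h=np.array([.418,.9085]);d=p[:2]-HK[:2];print('tcp rel hook along,lat',d@h,d@[-h[1],h[0]])
```

```text
29.0 q [-17.4 -10.6   9.1 126.6 -70.   49.2  10.1] p [0.512  0.313  0.2995] r [179.7 -60.1  65.6] F [ 0.4 -1.  -7.5] w 0.0565
scene 2002 pan centre rel expected eye (heading frame,mm) [ 1.7 -1.5] [290. 189.] 0.0 zoff -0.0007
  slopes [-0.32 -0.24]
top 947 pan centre rel expected eye (heading frame,mm) [-24.6  -0.6] [184. 235.] 89.8 zoff 0.0005
  slopes [-0.34 -0.18]
heading 65.30535292046986 expected eye [0.50519576 0.29762567] 0.3286888211254981
tcp rel hook along,lat 0.01604803785728176 0.0005705240881535029
```

View pics/s14z.png

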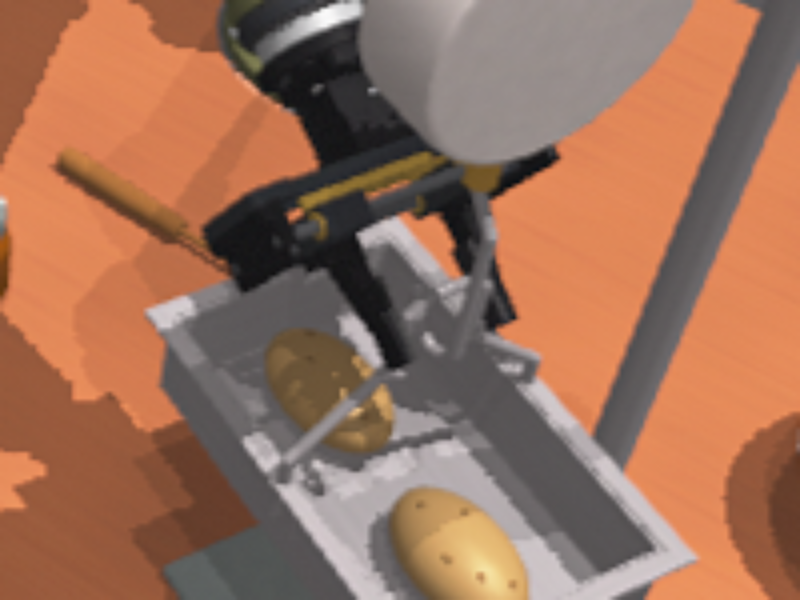

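View pics/t14z.png

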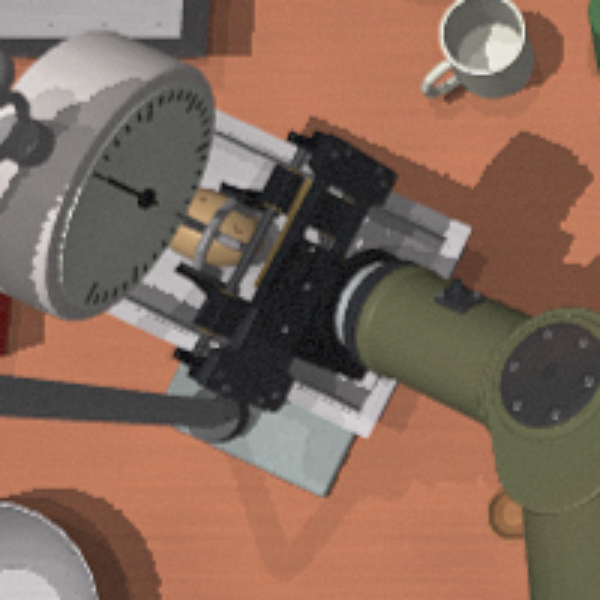

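Request:
servo_tool:
  commands: [-4,0,2.3,0,0,0,-7,0,4,0,0,0,-7,0,4,0,0,0,-7,0,4,0,0,0,-7,0,4,0,0,0,-4,0,2.3,0,0,0,0,0,0,0,0,0]

```text
time_s: 29.8
tool_pos: [0.5117, 0.3129, 0.2569]
tool_rot: [179.9, -60.0, 65.5]
force: [-0.1, -0.4, -8.1]
grip_width: 0.056
```

Run:
```python
from panpose import *
log();snap('scene','s15.png');snap('top','t15.png')
a=cv2.imread('pics/s15.png')[150:300,300:500];cv2.imwrite('pics/s15z.png',cv2.resize(a,None,fx=4,fy=4))
p,r=cur();h=np.array([.418,.9085]);d=p[:2]-HK[:2];print('tcp rel hook along,lat',d@h,d@[-h[1],h[0]],'eye z',p[2]+.0291)
```

```text
29.8 q [-17.9  -7.4   9.9 129.3 -75.2  48.   17.7] p [0.5117 0.3129 0.2569] r [179.9 -60.   65.5] F [-0.1 -0.4 -8.1] w 0.056
tcp rel hook along,lat 0.01648836212609239 0.0006397262958657529 eye z 0.28748317845411564
```

View pics/s15z.png

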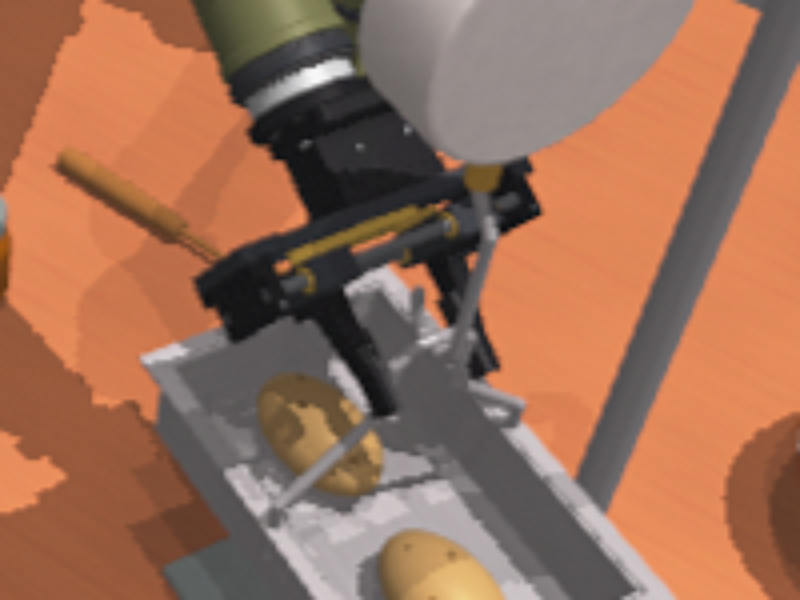

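Request:
servo_tool:
  commands: [-2.6,0,1.5,0,0,0,-2.6,0,1.5,0,0,0,-2.6,0,1.5,0,0,0,-2.6,0,1.5,0,0,0,-2.6,0,1.5,0,0,0,0,0,0,0,0,0,0,0,0,0,0,0]

```text
time_s: 30.6
tool_pos: [0.5123, 0.3129, 0.2435]
tool_rot: [179.7, -60.1, 65.6]
force: [-0.1, -1.6, -5.4]
grip_width: 0.0567
```

Run:
```python
from h import *
log()
```

```text
30.6 q [-18.   -6.2  10.2 130.1 -77.2  47.7  20.6] p [0.5123 0.3129 0.2435] r [179.7 -60.1  65.6] F [-0.1 -1.6 -5.4] w 0.0567
```

Request:
servo_tool:
  commands: [-2.6,0,1.5,0,0,0,-2.6,0,1.5,0,0,0,-2.6,0,1.5,0,0,0,-2.6,0,1.5,0,0,0,-2.6,0,1.5,0,0,0,-2.6,0,1.5,0,0,0,-2.6,0,1.5,0,0,0,0,0,0,0,0,0,0,0,0,0,0,0]

```text
time_s: 31.5
tool_pos: [0.5123, 0.313, 0.2225]
tool_rot: [179.7, -60.1, 65.6]
force: [-0.6, -1.0, -1.3]
grip_width: 0.0565
```

Run:
```python
from h import *
log()
```

```text
31.5 q [-18.1  -4.2  10.5 131.2 -80.2  47.5  24.8] p [0.5123 0.313  0.2225] r [179.7 -60.1  65.6] F [-0.6 -1.  -1.3] w 0.0565
```

Request:
servo_tool:
  commands: [-1.7,0,1,0,0,0,-1.7,0,1,0,0,0,-0.9,0,0.5,0,0,0,0,0,0,0,0,0,0,0,0,0,0,0]

```text
time_s: 32.0
tool_pos: [0.5123, 0.3131, 0.2175]
tool_rot: [179.7, -60.1, 65.7]
force: [0.3, -2.2, 0.9]
grip_width: 0.0562
```

Run:
```python
from panpose import *
log();snap('scene','s16.png');snap('top','t16.png')
a=cv2.imread('pics/s16.png')[150:300,300:500];cv2.imwrite('pics/s16z.png',cv2.resize(a,None,fx=4,fy=4))
```

```text
32.0 q [-18.2  -3.6  10.6 131.4 -80.9  47.4  25.8] p [0.5123 0.3131 0.2175] r [179.7 -60.1  65.7] F [ 0.3 -2.2  0.9] w 0.0562
```

View pics/s16z.png

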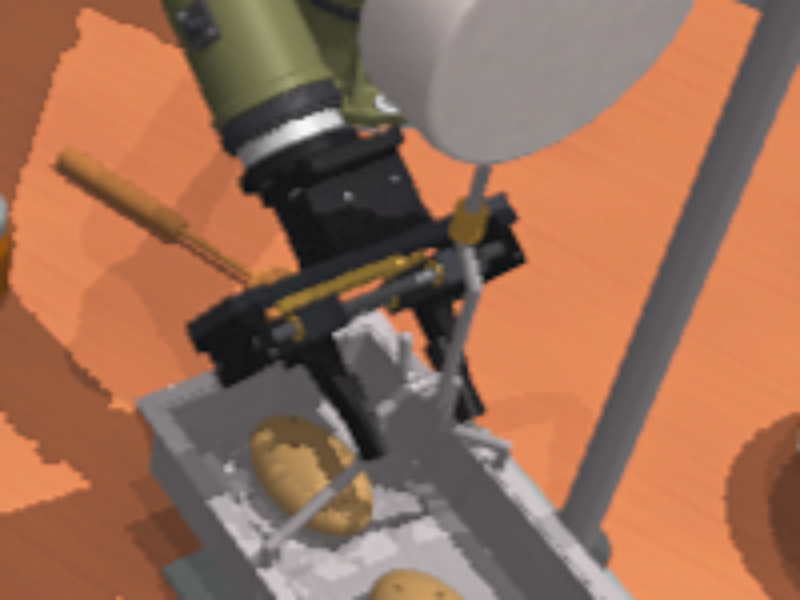

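Request:
servo_tool:
  commands: [-1,0,-1.7,0,0,0,0,0,0,0,0,0,0,0,0,0,0,0]
  newtons: 10

```text
time_s: 32.4
tool_pos: [0.5113, 0.3118, 0.2177]
tool_rot: [179.7, -60.1, 65.7]
force: [2.6, 3.8, 0.1]
grip_width: 0.0578
```

Run:
```python
from h import *
log()
```

```text
32.4 q [-18.   -3.8  10.7 131.5 -80.8  47.6  25.8] p [0.5113 0.3118 0.2177] r [179.7 -60.1  65.7] F [2.6 3.8 0.1] w 0.0578
```

Request:
servo_tool:
  commands: [0.5,0,0.9,0,0,0,0,0,0,0,0,0]

```text
time_s: 32.6
tool_pos: [0.5116, 0.3124, 0.2172]
tool_rot: [179.8, -60.1, 65.6]
force: [-0.1, 0.2, 0.3]
grip_width: 0.0576
```

Request:
servo_tool:
  commands: [0,0,0,0,0,0,0,0,0,0,0,0,0,0,0,0,0,0,0,0,0,0,0,0]
  jaw: 62

```text
time_s: 33.0
tool_pos: [0.5118, 0.3121, 0.2172]
tool_rot: [179.7, -60.1, 65.6]
force: [-0.2, -0.1, 0.1]
grip_width: 0.062
```

Run:
```python
from h import *
log();snap('scene','s17.png');snap('top','t17.png')
a=cv2.imread('pics/s17.png')[150:300,300:500];cv2.imwrite('pics/s17z.png',cv2.resize(a,None,fx=4,fy=4))
```

```text
33.0 q [-18.1  -3.7  10.6 131.5 -80.8  47.5  25.8] p [0.5118 0.3121 0.2172] r [179.7 -60.1  65.6] F [-0.2 -0.1  0.1] w 0.062
```

View pics/s17z.png

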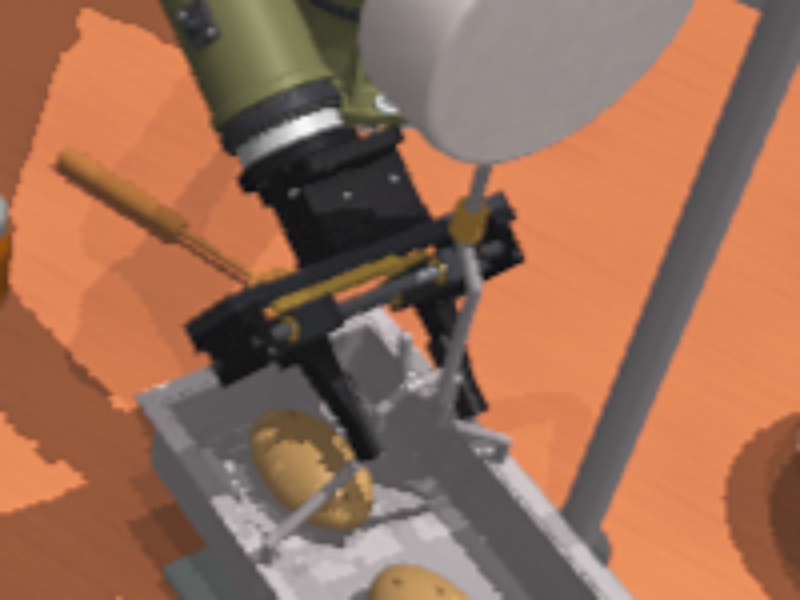

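Run:
```python
from seq import *
p,r=cur();q=np.array(monitor.get_obs()['qpos']);tz=r.apply([0,0,1]);h=np.array([.418,.9085,0])
for nm,e in (('tz',p-.11*tz),('mix',p-.11*h+[0,0,.03]),('h',p-.11*h)):
    run(q,[(nm,e,r)])
    run(q,[(nm,e,r),('far',e-.08*h,r)])
```

```text
tz [-11. -14.  16. 132. -66.  58.  17.] minmargin 3.0 j 2
tz [-11. -14.  16. 132. -66.  58.  17.] minmargin 3.0 j 2
far [ -6. -17.  23. 134. -60.  67.  20.] minmargin 0.2 j 2
mix [-10. -13.  18. 134. -68.  59.  22.] minmargin 4.5 j 2
mix [-10. -13.  18. 134. -68.  59.  22.] minmargin 4.5 j 2
far [ -5. -15.  24. 135. -61.  68.  25.] minmargin 2.4 j 2
h [-10. -10.  18. 136. -71.  58.  28.] minmargin 4.1 j 4
h [-10. -10.  18. 136. -71.  58.  28.] minmargin 4.1 j 4
far [ -4. -11.  25. 137. -63.  67.  30.] minmargin 3.1 j 4
```

Request:
servo_tool:
  commands: [0,0,0,0,0,0,0,0,0,0,0,0,0,0,0,0,0,0,0,0,0,0,0,0]
  jaw: 84

```text
time_s: 33.5
tool_pos: [0.5118, 0.3122, 0.2173]
tool_rot: [179.7, -60.1, 65.7]
force: [-0.6, 0.0, 0.8]
grip_width: 0.0821
```

Request:
servo_tool:
  commands: [0,0,-5,0,0,0,0,0,-10,0,0,0,0,0,-15,0,0,0,0,0,-20,0,0,0,0,0,-20,0,0,0,0,0,-20,0,0,0,0,0,-15,0,0,0,0,0,0,0,0,0]

```text
time_s: 34.3
tool_pos: [0.4746, 0.2274, 0.2715]
tool_rot: [179.5, -60.2, 65.7]
force: [0.6, 0.9, 0.0]
grip_width: 0.0841
```

Run:
```python
from seq import *
log();snap('scene','s18.png');snap('top','t18.png')
p,r=cur();q=np.array(monitor.get_obs()['qpos']);h=np.array([.418,.9085,0])
for e in (p+[0,-.15,0],p+[.05,-.2,0],p+[.0,-.2,.0]): run(q,[('s',e,r)])
```

```text
34.3 q [-11.3 -14.1  15.6 132.5 -67.   57.5  17.4] p [0.4746 0.2274 0.2715] r [179.5 -60.2  65.7] F [0.6 0.9 0. ] w 0.0841
s [ -3.  -7.  29. 127. -60.  75.  27.] minmargin 3.4 j 2
s [ -0.   3.  32. 118. -62.  81.  31.] minmargin 3.7 j 2
s [  0.  -3.  33. 123. -58.  81.  31.] minmargin 3.5 j 2
```

View pics/s18.png

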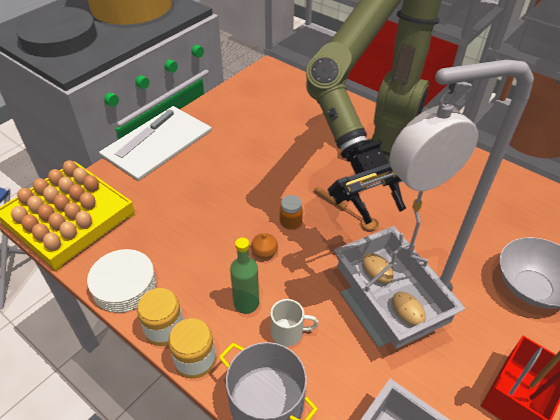

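Run:
```python
from seq import *
p,r=cur();plan([(p+[0.02,-.16,.02],r,{'n':6})])
```

```text
0 -8.5,14.2,-21.5,0,0,0,-8.6,14.1,-21.4,0,0,0,-8.5,14.2,-21.5,0,0,0,-8.5,14.1,-21.4,0,0,0,-8.5,14.2,-21.5,0,0,0,-8.6,14.1,-21.4,0,0,0
end [0.4939 0.0692 0.2899] [179.7 -60.1  65.7]
```

Request:
servo_tool:
  commands: [-8.5,14,-21.5,0,0,0,-8.5,14,-21.5,0,0,0,-8.5,14,-21.5,0,0,0,-8.5,14,-21.5,0,0,0,-8.5,14,-21.5,0,0,0,-8.5,14,-21.5,0,0,0,0,0,0,0,0,0,0,0,0,0,0,0]

```text
time_s: 35.2
tool_pos: [0.4931, 0.0702, 0.2891]
tool_rot: [179.9, -60.1, 65.5]
force: [-0.4, -0.5, -0.3]
grip_width: 0.0841
```

```bash
cat > chk.py <<'E'
from seq import *
import sys
k=sys.argv[1];log();snap('scene',f's{k}.png');snap('top',f't{k}.png')
for n in ('scene','top'):
    z=np.load(f'pics/{n[0]}{k}.npz');W=pts(n,z['d'])[z['d']>0]-[0,0,.0012]
    e=W[:,:2]-HK[:2];a=np.deg2rad(65.3);l=np.c_[e@[np.cos(a),np.sin(a)],e@[-np.sin(a),np.cos(a)],W[:,2]]
    m=(abs(l[:,0])<.17)&(abs(l[:,1])<.115)&(l[:,2]>.10)&(l[:,2]<.15)&((abs(l[:,0])>.12)|(abs(l[:,1])>.072))
    Q=l[m];R=cv2.minAreaRect(Q[:,:2].astype(np.float32)*1000);A=np.c_[Q[:,:2],np.ones(len(Q))];c=np.linalg.lstsq(A,Q[:,2],rcond=None)[0]
    print(n,len(Q),np.round(R[0],1),np.round(R[1],0),round(R[2],1),'slope deg',np.rad2deg(c[:2]).round(2),'rim z',c[2].round(4))
    H=l[(abs(l[:,1])<.012)&(abs(l[:,0])<.012)&(l[:,2]>.215)&(l[:,2]<.27)];print('  seat area pts z',len(H),np.percentile(H[:,2],[5,50,95]).round(3) if len(H) else '')
    im=cv2.imread(f'pics/{n[0]}{k}.png');b=im[180:360,310:510] if n=='scene' else im[140:320,60:260];cv2.imwrite(f'pics/{n[0]}{k}z.png',cv2.resize(b,None,fx=3,fy=3))
    for l2,c in (('onion',[.57,-.064]),('jar',[.432,-.08]),('bottle',[.73,.008]),('mug',[.74,.155])):
        q=W[(np.hypot(*(W[:,:2]-c).T)<.055)&(W[:,2]>.02)&(W[:,2]<.26)]
        if len(q): r=cv2.minAreaRect(q[:,:2].astype(np.float32)*1000);print('  ',l2,np.round(r[0],1),np.round(r[1],1))
E
python3 chk.py 19
```

```text
35.2 q [ -2.6  -5.5  29.4 122.9 -59.7  77.   25.1] p [0.4931 0.0702 0.2891] r [179.9 -60.1  65.5] F [-0.4 -0.5 -0.3] w 0.0841
scene 2651 [ 1.4 -0.3] [291. 189.] 0.1 slope deg [ 1.32 -1.61] rim z 0.1228
  seat area pts z 59 [0.244 0.251 0.255]
   onion [578.6 -62.3] [71.5 70.1]
   jar [436.2 -79.8] [65.8 67.8]
   bottle [741.1  16.2] [53.3 67.2]
   mug [731.1 144.2] [82. 88.]
top 1621 [-7.5  1.1] [184. 269.] 90.0 slope deg [0.19 0.4 ] rim z 0.1261
  seat area pts z 55 [0.247 0.252 0.256]
   onion [570.7 -80.7] [41.3 72.3]
   jar [400.5 -83. ] [ 5.8 13.4]
   bottle [727.7   8. ] [59.5 66.7]
   mug [731.3 145.2] [84.1 79.2]
```

View pics/s19z.png

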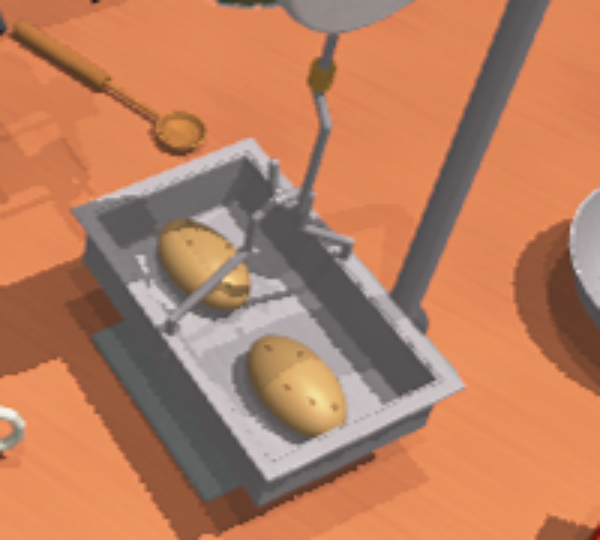

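View pics/t19.png

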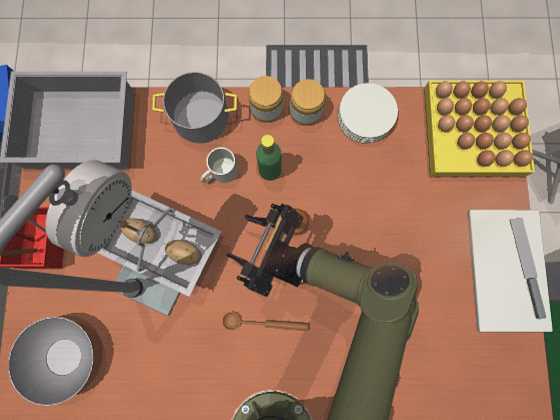

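Request:
servo_tool:
  commands: [0,0,0,0,0,0,0,0,0,0,0,0,0,0,0,0,0,0,0,0,0,0,0,0,0,0,0,0,0,0,0,0,0,0,0,0,0,0,0,0,0,0,0,0,0,0,0,0,0,0,0,0,0,0,0,0,0,0,0,0]

```text
time_s: 36.3
tool_pos: [0.4931, 0.0697, 0.2899]
tool_rot: [179.7, -60.1, 65.6]
force: [-1.1, 0.7, 0.9]
grip_width: 0.0846
```

```bash
python3 chk.py 20 | grep -v '   '
python3 - <<'E'
from seq import *
snap('scene','s21.png')
for a,b in (('s19','s20'),('s20','s21'),('t19','t20')):
    A=np.load(f'pics/{a}.npz');B=np.load(f'pics/{b}.npz');s=np.s_[180:360,310:510] if a[0]=='s' else np.s_[140:320,60:230]
    d=np.abs(A['im'][s].astype(int)-B['im'][s]);print(a,b,'mean diff',d.mean().round(2),'>40:',(d.max(-1)>40).sum())
E
```

```text
scene 2660 [ 1.6 -0.2] [291. 188.] 0.1 slope deg [ 1.36 -1.57] rim z 0.1227
  seat area pts z 57 [0.245 0.251 0.257]
top 1622 [-7.7  1.2] [269. 184.] 0.0 slope deg [0.22 0.36] rim z 0.1262
  seat area pts z 57 [0.246 0.251 0.256]
s19 s20 mean diff 0.55 >40: 3
s20 s21 mean diff 0.54 >40: 0
t19 t20 mean diff 2.15 >40: 0
```

```bash
python3 -c "
from h import *
print(env.sign_off()); print(monitor.get_obs()['time_s'])"
```

```text
the job is handed in; nothing more can be done
None
the job is handed in; nothing more can be done
```

Both big potatoes are in the weighing pan and the pan is hanging free on the scale's hook. I handed the job in at about 36 s of the 72 s allowed.

**What I did:** I put one potato in each half of the pan. I then turned the pan and set it back down on the table, because the arm's joint limits would not let it reach the hook from the pan's original angle. I re-gripped the handle from a shallow angle, brought the arch over the hook's point, and lowered it slowly until the wrist force was near zero. Only then did I open the fingers and back away.

**Last checks:**
- **Hanging weight:** the pan's rim sits about 126 mm above the table. That puts the hook about 39 mm down, inside the expected 33–40 mm.
- **Stillness:** pictures taken about 1 s apart were practically identical, and the pan looked still and level.
- **Arm clear:** the gripper was about 0.2 m from the pan, and the force readings were only noise.
- **Bystanders:** by the last measurements from the scene camera, the onion, jar, bottle and mug had not moved. The top camera agreed for the bottle and mug, but the arm partly hid the onion and jar from it.

**Disagreements:**
- **Rim tilt:** the scene camera's fit came out at about 1.5° and the top camera's at about 0.4°. I put this down to the upright and other stray points in the scene fit.
- **Pan position:** the top camera's pan outline was cut off by the dial case, so its pan centre is off by several mm.

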